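# Put the paint containers back on their own mats

## Robot

A 6-joint arm with a two-finger parallel gripper is mounted at the origin on the work surface. World frame = base frame: x ahead of the robot, y to its left, z up, the work surface at z = 0. Lengths are in m, angles in degrees, forces in N, time in s.
With the tool pointing down it reaches from about 0.4 to 0.825 m from the base axis. Payload 7 kg.
Tool frame: the origin (TCP) lies midway between the tips of the shut fingers; the grasp point (between the pads) lies r.grip_depth behind it (r.grip_depth is the distance from the TCP to the grasp point, in m); z points along the fingers, y is the direction in which the jaws open and shut (so a half turn about z gives the same grasp; the last joint's range is limited). The gripper opens to 88 mm and grips with 3 to 60 N. Pads are 19 mm wide; open, the fingers measure 130 mm over their backs; the gripper's body (78 mm by 193 mm) begins 47 mm behind the grasp point.
Start: joints at [-47.55, 20.546, 0.682, 0, -70.136, -16.507], TCP at [0.295, -0.607, 0.227] pointing down, gripper open.
Joint ranges: [-176.03, 176.03], [-82.01, 121.73], [-58.28, 71.71], [-173.87, 95.51], [-174.79, -0.11], [-173.66, 173.66]. Speed limits (degrees/s): [136.94, 136.94, 172.46, 180, 180, 180].

## Interface

Orientations are given as [roll, pitch, yaw] about the fixed x, y, z axes, in that order (R = Rz(yaw) Ry(pitch) Rx(roll)).
In Python, from plant import r, imaging, close_job gives the robot as it stands.
- The arm moves only by the tool step_arm, never from a script. Its argument "commands" is a list of rows, each a list of 2 entries, a list of its own where there are three numbers: the shift along the tool's x, y, z in mm, then the turn about the tool's z in degrees. In form: [[[x, y, z], twist], ...]. A call has 1 to 20 rows; each row shifts and turns the commanded pose from where the row before left it, along the tool's axes as they then stand; what a row does not reach is not made up. A row lasts 1/8 s, in which the tool goes at most 62.5 mm and 10.7 degrees, less where a joint would pass 70% of its speed; a pose out of reach is approached as far as the arm can. A call with a gripper value outside its range is refused whole. "gripper" is the closure, from 0 (fully open) to 1 (shut), set as the call begins (left out, the last holds). The fingers move at their own pace and stop on an object; "grip_force" is the grip in N (left out, the last holds). Time passes only in rows, so rows that do not move let the fingers close. It gives the time, the measured TCP pose, the force and the opening at its end, in the units of the state.
- r.get_state(): the state, without advancing time (a new reading comes with each control period).
- imaging.capture(name): name is "scene" or "top"; returns a dict with "img" (480x640x3 uint8, red, green, blue), "z_map" (480x640 float32, m along the optical axis (not along the pixel's ray), 0 where there is no reading), "vfov" (degrees; the focal length in pixels is half the picture's height over the tangent of half this angle, whatever the lens; pixels are square), "cx", "cy" (the principal point, pixels), "extrinsics" (4x4, takes a point from camera to world coordinates). Camera axes: x right, y down, z forward; pixel columns grow to the right and rows downward; lengths in m; the calibration is good to about 2 mm. A picture is of the moment at which its call begins.
- close_job(): hands the job in, once; it reports no verdict.
The state is a dict: "time_s": time; "joints": joint angles; "qd": joint speeds; "joint_torque": joint torques, N m; "tcp_pos": TCP position; "eef_rot": TCP orientation; "contact_force": force on the tool from outside, world axes, zero at the start; "moment": the same for the moment, N m; "gripper_width": finger opening in m.
Only numpy, scipy, OpenCV 4.12 (cv2) and the standard library are available. Lean on these libraries where they do the work, as an engineer would, in place of code of your own. Each camera call takes 0.05 s, during which the arm holds its last target.

## Task

The four paint containers (big round jar, small round bottle, square bottle, oblong tin) have all been put on each other's cork mats. Swap them round (the empty dark slate tile is free as a stopover) until each stands upright in the middle of the mat that has its own shape and size, the square bottle and the oblong tin turned in line with their mats. Do not knock any container over, and leave the blue mixing cup standing where it is.

Things in the scene. Friction and masses are not known exactly. Their poses are not given: they have to be found in the camera images.
- jar_mid (a point): Centre (half-way up, 40 mm above its foot) of the big round paint jar: white plastic, 58 mm across, 80 mm tall with its slightly narrower white lid (55 mm across, top 18 mm), about 0.2 kg. z up when standing. It belongs on the big round mat.
- bottle_mid (a point): Centre (half-way up, 42 mm above its foot) of the square bottle: white plastic body 48 x 48 mm, 66 mm tall, with a round black cap 26 mm across on top, 84 mm tall in all, about 0.2 kg. x and y are square to its sides, z up when standing. It belongs on the square mat.
- vial_mid (a point): Centre (half-way up, 39 mm above its foot) of the small round bottle: amber glass, 34 mm across, 60 mm tall, with a black cap 29 mm across on top, 78 mm tall in all, about 0.1 kg. z up when standing. It belongs on the small round mat.
- tin_mid (a point): Centre (half-way up, 42 mm above its foot) of the flat oblong tin: bare metal body 34 mm along its x, 62 mm along its y, 70 mm tall, with a small dark cap 20 mm across on top, 84 mm tall in all, about 0.2 kg. z up when standing. It belongs on the oblong mat, long side along the mat's long side.
- mat_big_round: Fixed mat of tan cork lying on the table, 6 mm thick, round, 120 mm across: the place of the big round jar. Its origin is the centre of its underside (on the table top), z up. One of the four mats that are shuffled about the table.
- mat_small_round: Fixed mat of tan cork lying on the table, 6 mm thick, round, 80 mm across: the place of the small round bottle. Its origin is the centre of its underside (on the table top), z up. One of the four mats that are shuffled about the table.
- mat_square: Fixed mat of tan cork lying on the table, 6 mm thick, 98 x 98 mm, x and y square to its sides: the place of the square bottle. Its origin is the centre of its underside (on the table top), z up. One of the four mats that are shuffled about the table.
- mat_oblong: Fixed mat of tan cork lying on the table, 6 mm thick, 72 mm along its x and 124 mm along its y: the place of the oblong tin. Its origin is the centre of its underside (on the table top), z up. One of the four mats that are shuffled about the table.
- spare_tile: Fixed dark slate tile with two dabs of paint, 105 x 105 mm, 6 mm thick, empty at the start: a free spot on which a container can wait. Its origin is the centre of its underside (on the table top), x and y square to its sides, z up.
- cup_mid (a point): Centre (half-way up, 40 mm above the table) of the blue plastic mixing cup standing open on the table among the mats, 68 mm across the rim, 80 mm tall, about 0.1 kg, loose. It is to stay where it is.
Not all that is in view belongs to the job. What is shaped like the part that bears jar_mid but orange is not meant. Leave any orange look-alike of the mat_big_round alone.

How it is judged:
By the outcome, as a careful person would: the job done as asked, in the order asked, and still so for the second after the job is handed in, with the robot touching nothing.
It also fails if it takes over 136 s, if anything falls off the work surface, if the arm or the gripper's body presses on something with over 40 N, if the wrist force passes 120 N, or if a joint passes its speed limit or range.

## Working session

There is one attempt and no reset: what is moved stays moved. The work goes in short steps, Python scripts to look and compute and a tool call to move; the robot and the scene stay as the last step left them, time stands still between calls to the robot, and variables do not carry over. Pictures are saved under pics/ and viewed, and the job is handed in when it is done.

Besides the shell and the picture viewer there is one more tool, called after "Call:" by a JSON object that holds its "method" and its "body", one argument or row to a line. step_arm: Moves the arm, as the interface text tells. Its arguments: {"type":"object","properties":{"commands":{"type":"array","items":{"type":"array"}},"gripper":{"type":"number"},"grip_force":{"type":"number"}},"required":["commands"]}

```bash
mkdir -p pics
cat > h.py <<'E'
import numpy as np, cv2
from plant import r, imaging
def cap(name,fn=None):
    d=imaging.capture(name)
    if fn: cv2.imwrite('pics/'+fn,d['img'][:,:,::-1])
    return d
def ray(d,u,v,z):
    f=240/np.tan(np.radians(d['vfov']/2)); E=np.array(d['extrinsics'])
    w=E[:3,:3]@np.array([(u-d['cx'])/f,(v-d['cy'])/f,1.]); o=E[:3,3]
    return o+w*(z-o[2])/w[2]
def cloud(d):
    f=240/np.tan(np.radians(d['vfov']/2)); E=np.array(d['extrinsics'])
    v,u=np.mgrid[0:480,0:640]; Z=d['z_map']
    P=np.stack([(u-d['cx'])/f*Z,(v-d['cy'])/f*Z,Z],-1)
    W=P@E[:3,:3].T+E[:3,3]; W[Z<=0]=np.nan
    return W
E
python3 - <<'E'
from h import *
print(r.get_state(), r.grip_depth)
for n in ['top','scene']:
    d=cap(n,n+'0.png'); print(n,d['vfov'],d['cx'],d['cy'],np.round(d['extrinsics'],3).tolist())
    np.savez('pics/'+n+'0.npz',**d)
E
```

```text
{'time_s': 0.0, 'joints': array([-4.75493762e+01,  2.05918787e+01,  6.32297020e-01, -2.07058770e-02,
       -7.01352708e+01, -1.65081028e+01]), 'qd': array([-0.00661198, -0.09348815,  0.10995772, -0.00193181,  0.01454098,
        0.09526153]), 'joint_torque': array([-1.56618033e-03, -5.82715523e+01,  2.93035895e+01,  6.99687347e+00,
        6.42518105e-03, -1.58084058e-04]), 'tcp_pos': array([ 0.29506105, -0.60653714,  0.22560462]), 'eef_rot': array([ 1.79903526e+02, -8.29284144e-03, -1.54064524e+02]), 'contact_force': array([-0.00826642,  0.08255859,  0.38873656]), 'moment': array([ 0.02687947, -0.00970307,  0.06311083]), 'gripper_width': 0.08733910980050574} 0.0188
top 43.421520668698726 328.5399055355423 232.0493830998056 [[-0.005, -0.994, 0.109, 0.333], [-1.0, 0.006, 0.006, -0.037], [-0.007, -0.109, -0.994, 1.499], [0.0, 0.0, 0.0, 1.0]]
scene 55.84096529280248 319.032471535963 240.13008510764905 [[0.095, 0.646, -0.757, 1.203], [0.995, -0.056, 0.077, -0.106], [0.007, -0.761, -0.648, 0.657], [0.0, 0.0, 0.0, 1.0]]
```

View pics/top0.png

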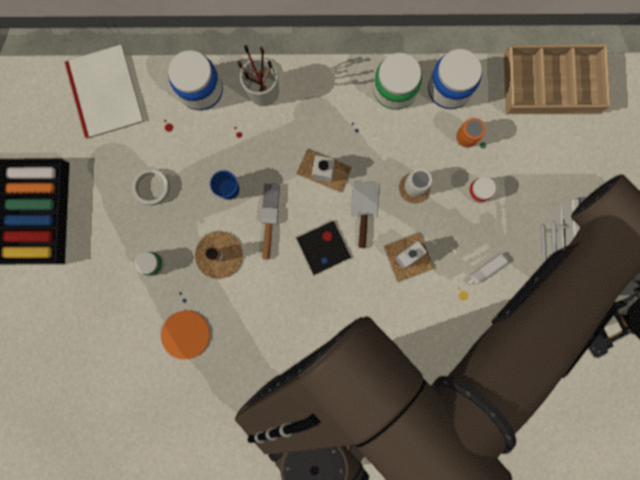

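View pics/scene0.png

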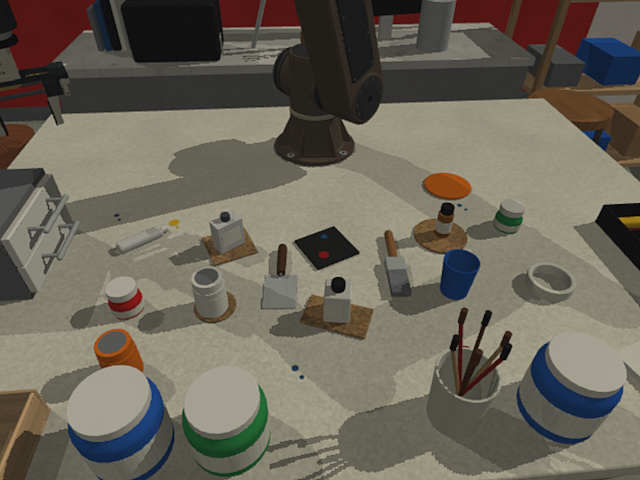

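The top view has the oblong mat at (325,170) with the square bottle on it and the small round mat at (416,186) with the jar. The square mat at (410,257) holds the tin and the big round mat at (218,254) holds the vial. The slate tile is at (323,248) and the cup at (225,185).

Run:
```python
from h import *
d=dict(np.load('pics/top0.npz')); W=cloud(d); im=d['img']
crop=im[140:290,180:450]; cv2.imwrite('pics/topz.png',cv2.resize(crop[:,:,::-1],(800,444),interpolation=cv2.INTER_CUBIC))
s=dict(np.load('pics/scene0.npz'))
cv2.imwrite('pics/scz.png',cv2.resize(s['img'][190:350,190:490][:,:,::-1],(800,427),interpolation=cv2.INTER_CUBIC))
hsv=cv2.cvtColor(im,cv2.COLOR_RGB2HSV)
for u,v in [(305,165),(345,180),(402,190),(418,202),(390,245),(428,270),(205,270),(230,240),(310,240),(360,240),(280,300)]:
    print(u,v,hsv[v,u],np.round(W[v,u],3))
```

```text
305 165 [ 16 131 117] [0.666 0.031 0.011]
345 180 [ 16 114 110] [ 0.628 -0.07   0.007]
402 190 [ 16 137 112] [ 0.603 -0.214 -0.003]
418 202 [ 16  86 119] [ 0.57  -0.252  0.009]
390 245 [ 16 130 114] [ 0.463 -0.18   0.01 ]
428 270 [ 17  74 138] [ 0.401 -0.273  0.007]
205 270 [ 16 131 119] [0.404 0.278 0.008]
230 240 [ 16 127 130] [ 0.479  0.219 -0.001]
310 240 [ 5 51 30] [0.477 0.019 0.006]
360 240 [ 11 144  69] [ 0.475 -0.105  0.017]
280 300 [ 23  38 169] [ 0.329  0.093 -0.001]
```

View pics/topz.png

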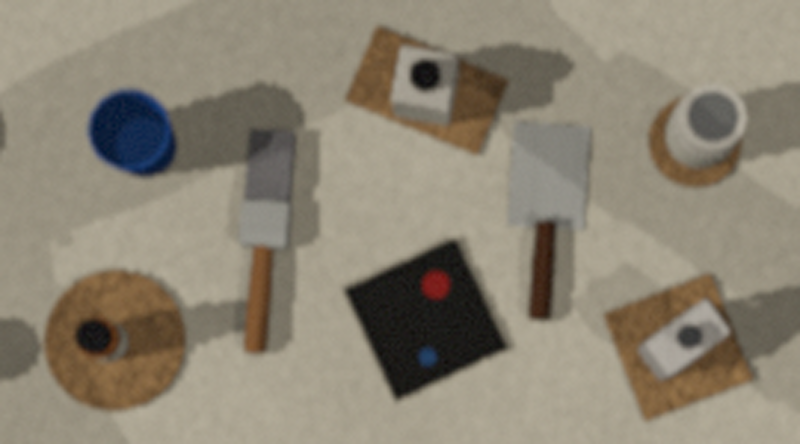

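View pics/scz.png

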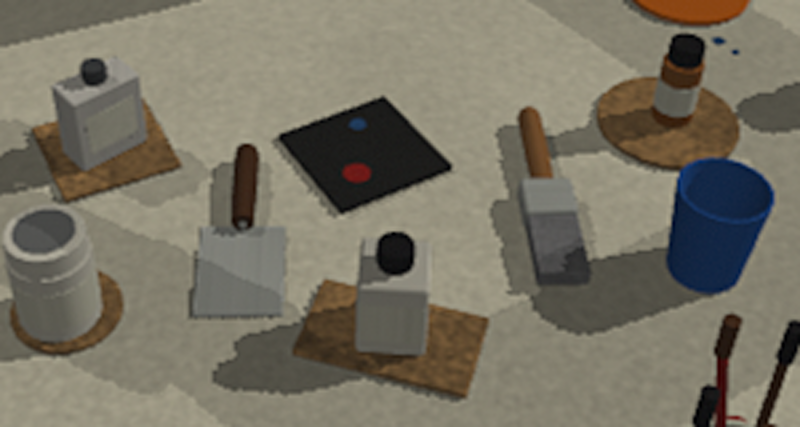

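```bash
cat > meas.py <<'E'
from h import *
from scipy.optimize import least_squares
def pl(d,pts,z): return np.array([ray(d,u,v,z)[:2] for u,v in pts])
def rect(P):
    (c,s,a)=cv2.minAreaRect((P*1000).astype(np.float32)); return np.round(c,1),np.round(s,1),round(a,1)
def circ(P,r0):
    f=lambda p:np.hypot(P[:,0]-p[0],P[:,1]-p[1])-r0
    s=least_squares(f,P.mean(0),loss='soft_l1',f_scale=.002); return np.round(s.x*1000,1),round(np.std(s.fun)*1000,1)
def comps(mask,amin=40):
    n,l,st,c=cv2.connectedComponentsWithStats(mask.astype(np.uint8),connectivity=4)
    return [(l==i,st[i],c[i]) for i in range(1,n) if st[i,4]>=amin]
def cont(m):
    cs,_=cv2.findContours(m.astype(np.uint8),cv2.RETR_EXTERNAL,cv2.CHAIN_APPROX_NONE); return max(cs,key=len)[:,0,:].astype(float)
E
python3 - <<'E'
from meas import *
for n in ['top','scene']:
    d=dict(np.load(f'pics/{n}0.npz')); W=cloud(d); hsv=cv2.cvtColor(d['img'],cv2.COLOR_RGB2HSV).astype(int)
    H,S,V=hsv[...,0],hsv[...,1],hsv[...,2]
    ws=(W[...,0]>.35)&(W[...,0]<.75)&(W[...,1]>-.35)&(W[...,1]<.35)
    print('==',n)
    # background
    cork=ws&(H>=10)&(H<=20)&(S>75)&(W[...,2]<.02)&(V>50)
    for m,st,c in comps(cork,80):
        P=pl(d,cont(m),.006); print('cork',st[4],np.round(c),rect(P),'r60',circ(P,.06),'r40',circ(P,.04))
    dark=ws&(V<50)&(W[...,2]<.02)&(S<120)
    for m,st,c in comps(dark,80): P=pl(d,cont(m),.006); print('dark',st[4],np.round(c),rect(P))
    for m,st,c in comps(ws&(W[...,2]>.03),30):
        w=W[m]; zt=np.percentile(w[:,2],98); print('obj',st[4],np.round(c),'ztop',round(zt,3),'cen',np.round(np.nanmean(w,0),3))
E
```

```text
== top
cork 830 [324. 171.] (array([654.2, -16.5]), array([123.2,  70.7]), 66.8) r60 (array([674.6, -25.6]), np.float64(16.3)) r40 (array([658.8, -16.5]), np.float64(13.4))
cork 276 [410. 193.] (array([ 600.1, -237.7]), array([77.1, 58.7]), 55.2) r60 (array([ 639.2, -264.4]), np.float64(11.4)) r40 (array([ 611.8, -245.5]), np.float64(5.5))
cork 229 [267. 241.] (array([476.1, 126. ]), array([20.3, 87.8]), 85.1) r60 (array([474.3,  73.3]), np.float64(9.0)) r40 (array([475.8,  95. ]), np.float64(10.2))
cork 1562 [219. 255.] (array([441.6, 246.7]), array([117.4, 116.7]), 45.1) r60 (array([442.2, 246.3]), np.float64(0.8)) r40 (array([441.5, 246.6]), np.float64(0.9))
cork 1038 [407. 258.] (array([ 433.9, -225.3]), array([96.1, 97.6]), 20.7) r60 (array([ 432.1, -225.2]), np.float64(12.5)) r40 (array([ 438.3, -229.5]), np.float64(12.7))
dark 1434 [323. 248.] (array([458.6, -14.6]), array([98.3, 99.2]), 24.9)
obj 455 [323. 168.] ztop 0.092 cen [ 0.645 -0.016  0.071]
obj 544 [418. 182.] ztop 0.091 cen [ 0.608 -0.243  0.077]
obj 368 [223. 183.] ztop 0.082 cen [0.612 0.228 0.062]
obj 404 [411. 2
[... 823 characters left out ...]
7.0))
cork 335 [220. 311.] (array([ 623.1, -239.5]), array([61.2, 78.9]), 23.9) r60 (array([ 586.3, -258.6]), np.float64(11.5)) r40 (array([ 611.8, -244.6]), np.float64(4.8))
cork 1419 [337. 318.] (array([659.8, -16.9]), array([123.4,  73.7]), 67.1) r60 (array([641.4,  -9.9]), np.float64(15.8)) r40 (array([656.5, -15.5]), np.float64(15.4))
dark 1430 [326. 247.] (array([464.8, -15.5]), array([105.6, 104.7]), 24.7)
obj 398 [446. 216.] ztop 0.084 cen [0.452 0.246 0.061]
obj 843 [227. 228.] ztop 0.089 cen [ 0.451 -0.224  0.062]
obj 1263 [460. 269.] ztop 0.08 cen [0.611 0.224 0.059]
obj 1249 [209. 288.] ztop 0.088 cen [ 0.63  -0.244  0.07 ]
obj 963 [338. 296.] ztop 0.09 cen [ 0.666 -0.018  0.065]
```

Run:
```python
from meas import *
for n in ['top','scene']:
    d=dict(np.load(f'pics/{n}0.npz')); W=cloud(d); hsv=cv2.cvtColor(d['img'],cv2.COLOR_RGB2HSV).astype(int)
    H,S,V=hsv[...,0],hsv[...,1],hsv[...,2]
    ws=(W[...,0]>.35)&(W[...,0]<.75)&(W[...,1]>-.35)&(W[...,1]<.35)
    print(n)
    tile=ws&(abs(W[...,0]-.46)<.035)&(abs(W[...,1]+.015)<.035)
    print('tile z',np.nanmedian(W[tile],0))
    tb=ws&(S<60)&(V>100)&(W[...,2]<.02); print('table z',np.nanmedian(W[tb][:,2]))
    for nm,m in [('red',tile&((H<8)|(H>170))&(S>150)),('blue',tile&(H>95)&(H<120)&(S>120))]:
        v,u=np.nonzero(m); print(nm,len(u),u.mean(),v.mean(),ray(d,u.mean(),v.mean(),.006))
    # caps: black small blobs with z>.07
    for m,st,c in comps(ws&(W[...,2]>.068)&(V<60),8): print('cap',st[4],np.round(c,1),np.round(ray(d,*c,.09),4),np.round(np.nanmean(W[m],0),4))
    # orange disc, table
    m=(H>=3)&(H<=14)&(S>180)&(V>120)&(W[...,2]<.03)
    for m,st,c in comps(m,200): print('orange',st[4],rect(pl(d,cont(m),.006)),circ(pl(d,cont(m),.006),.06))
    for m,st,c in comps(ws&(W[...,2]>.03),30):
        w=W[m]; zt=np.percentile(w[:,2],90); t=m&(W[...,2]>zt-.03+0.0)
        print('obj',np.round(c))
        for lo in np.arange(.03,.1,.01):
            q=W[m&(W[...,2]>=lo)&(W[...,2]<lo+.01)]
            if len(q)>5: print('   %.2f'%lo,len(q),np.round(q.min(0),3)[:2],np.round(q.max(0),3)[:2])
```

```text
top
tile z [ 0.46060417 -0.0149537   0.0048272 ]
table z -0.0011665937098847001
red 75 326.58666666666664 236.41333333333333 [ 0.48561206 -0.02275326  0.006     ]
blue 19 323.94736842105266 258.89473684210526 [ 0.42961134 -0.01594253  0.006     ]
cap 69 [323.2 164.8] [ 0.6484 -0.0163  0.09  ] [ 0.6488 -0.0163  0.0882]
cap 100 [211.3 253.2] [0.4391 0.247  0.09  ] [0.4396 0.2485 0.0828]
cap 15 [412.6 253.6] [ 0.4354 -0.2247  0.09  ] [ 0.4354 -0.2247  0.0897]
cap 793 [550.5 273.1] [ 0.3882 -0.5445  0.09  ] [ 0.3651 -0.3326  0.6781]
orange 388 (array([613.9, 727.1]), array([116.8,  23. ]), 89.6) (array([662.4, 727.8]), np.float64(12.5))
orange 1713 (array([247.4, 325.4]), array([111.5, 112.9]), 1.0) (array([246.8, 325.3]), np.float64(1.0))
obj [323. 168.]
   0.03 15 [ 0.623 -0.042] [0.662 0.01 ]
   0.04 17 [ 0.621 -0.037] [0.635 0.01 ]
   0.05 21 [ 0.621 -0.042] [0.662 0.012]
   0.06 142 [ 0.622 -0.042] [0.675 0.011]
   0.07 166 [ 0.623 -0.042] [0.675 0.011]
   0.08 72 [ 0.636 -0.028] [ 0.662 -0.004]
   0.09 22 [ 0.638 -0.025] [ 0.66  -0.006]
obj [418. 182.]
   0.03 22 [ 0.583 -0.258] [ 
[... 2484 characters left out ...]
6 [0.578 0.191] [0.645 0.255]
   0.07 341 [0.576 0.191] [0.645 0.258]
   0.08 21 [0.581 0.189] [0.643 0.255]
obj [209. 288.]
   0.03 116 [ 0.622 -0.273] [ 0.648 -0.218]
   0.04 129 [ 0.614 -0.274] [ 0.648 -0.217]
   0.05 136 [ 0.611 -0.275] [ 0.648 -0.218]
   0.06 165 [ 0.608 -0.275] [ 0.648 -0.218]
   0.07 125 [ 0.614 -0.272] [ 0.646 -0.219]
   0.08 578 [ 0.592 -0.273] [ 0.645 -0.219]
obj [338. 296.]
   0.03 92 [ 0.671 -0.042] [0.682 0.005]
   0.04 105 [ 0.671 -0.042] [0.683 0.004]
   0.05 111 [ 0.669 -0.042] [0.681 0.003]
   0.06 162 [ 0.626 -0.042] [0.682 0.009]
   0.07 326 [ 0.627 -0.042] [0.679 0.01 ]
   0.08 140 [ 0.642 -0.028] [ 0.668 -0.003]
   0.09 27 [ 0.646 -0.027] [ 0.663 -0.004]
```

```bash
cat >> meas.py <<'E'
def tops(n,d,W,boxes):
    for nm,(cx,cy,zt) in boxes.items():
        m=(np.hypot(W[...,0]-cx,W[...,1]-cy)<.06)&(abs(W[...,2]-zt)<.006)
        # add cap in the hole
        cap=(np.hypot(W[...,0]-cx,W[...,1]-cy)<.06)&(W[...,2]>zt-.006)
        m2=cap if n=='top' else m
        c=cont(m); P=pl(d,c,zt)
        Q=P[cv2.convexHull((P*1e4).astype(np.int32),returnPoints=False)[:,0]]
        # PCA of side directions: fit lines to longest straight runs
        print(n,nm,m.sum(),rect(P), 'pts',rect(W[m][:,:2]))
E
python3 - <<'E'
from meas import *
for n in ['top','scene']:
    d=dict(np.load(f'pics/{n}0.npz')); W=cloud(d)
    tops(n,d,W,{'bottle':(.652,-.016,.072),'tin':(.438,-.225,.076),'jar':(.615,-.245,.086),'vial':(.441,.248,.084)})
E
```

```text
top bottle 276 (array([648.2, -15.4]), array([47.7, 48.1]), 79.5) pts (array([648.9, -15.4]), array([48. , 48.2]), 80.1)
top tin 282 (array([ 435.2, -223.9]), array([33.8, 62.4]), 36.0) pts (array([ 435.6, -224.6]), array([33.9, 62.5]), 36.1)
top jar 383 (array([ 612.2, -246.3]), array([52.1, 53. ]), 44.6) pts (array([ 611.7, -246.6]), array([53.2, 53. ]), 85.4)
top vial 111 (array([438.7, 250.1]), array([26.1, 26. ]), 0.9) pts (array([439. , 250.4]), array([27.3, 26.2]), 89.0)
scene bottle 411 (array([657.5, -15.9]), array([47.9, 51.2]), 78.3) pts (array([653.8, -15.4]), array([47.7, 49.2]), 79.2)
scene tin 298 (array([ 446. , -223.9]), array([38.9, 62.5]), 35.3) pts (array([ 442.2, -224.8]), array([35.5, 62.1]), 34.6)
scene jar 578 (array([ 621.6, -246.1]), array([54.6, 57. ]), 85.0) pts (array([ 618.2, -246.1]), array([53.8, 53.6]), 38.5)
scene vial 97 (array([447.3, 247.8]), array([28.5, 29.9]), 30.7) pts (array([443. , 248.5]), array([28.5, 26.4]), 28.3)
```

Call:
{"method": "step_arm", "body": {
  "commands": [
    [[0,0,-10],0],
    [[0,0,0],0]
  ],
  "gripper": 0,
  "grip_force": 25
}}

```text
time_s: 0.35
tcp_pos: [0.2956, -0.6075, 0.2378]
eef_rot: [-179.9, 0.0, -154.0]
contact_force: [-0.7, -0.8, -0.2]
gripper_width: 0.0879
```

Call:
{"method": "step_arm", "body": {
  "commands": [
    [[-15,12,0],0],
    [[-30,24,0],0],
    [[-30,24,0],0],
    [[-30,24,0],0],
    [[-30,24,0],0],
    [[-30,24,0],0],
    [[-30,24,0],0],
    [[-30,24,0],0],
    [[-30,24,0],0],
    [[-30,24,0],0],
    [[-30,24,0],0],
    [[-30,24,0],0],
    [[-30,24,0],0],
    [[-30,24,0],0],
    [[-15,12,0],0],
    [[0,0,0],-8],
    [[0,0,0],-8],
    [[0,0,0],-8]
  ]
}}

```text
time_s: 2.6
tcp_pos: [0.5255, -0.1208, 0.2365]
eef_rot: [180.0, 0.0, -129.8]
contact_force: [0.1, -0.4, -0.6]
gripper_width: 0.0873
```

Call:
{"method": "step_arm", "body": {
  "commands": [
    [[0,0,0],-8],
    [[0,0,10],-8],
    [[0,0,20],-8],
    [[0,0,20],-8],
    [[0,0,20],-8],
    [[0,0,10],0],
    [[0,0,0],0]
  ]
}}

```text
time_s: 3.48
tcp_pos: [0.5255, -0.1211, 0.1562]
eef_rot: [179.9, -0.0, -90.2]
contact_force: [0.0, 0.2, -0.2]
gripper_width: 0.0877
```

Run:
```python
from meas import *
s=r.get_state(); print(s['joints'],s['tcp_pos'],s['eef_rot'])
f=240
for n in ['top','scene']:
    d=cap(n,n+'1.png'); np.savez('pics/'+n+'1.npz',**d)
    E=np.array(d['extrinsics']); p=np.linalg.inv(E)@np.r_[s['tcp_pos'],1]; F=240/np.tan(np.radians(d['vfov']/2))
    print(n,'expected TCP pix',p[0]/p[2]*F+d['cx'],p[1]/p[2]*F+d['cy'],p[2])
    u,v=int(p[0]/p[2]*F+d['cx']),int(p[1]/p[2]*F+d['cy'])
    u0,v0=max(0,u-70),max(0,v-55)
    cr=d['img'][v0:v0+110,u0:u0+140]; print(u0,v0)
    cv2.imwrite('pics/'+n+'1z.png',cv2.resize(cr[:,:,::-1],None,fx=5,fy=5,interpolation=cv2.INTER_CUBIC))
```

```text
[ 7.85617613e+00  1.12197168e+01 -2.20995372e+01  1.13826363e-03
 -5.67476776e+01 -8.08942729e+00] [ 0.52549659 -0.12111453  0.15620764] [ 1.79933868e+02 -1.03602132e-02 -9.02326205e+01]
top expected TCP pix 369.5639391180958 211.7040735870108 1.3552070721602305
299 156
scene expected TCP pix 274.1055572086742 210.15912640338146 0.836607957348682
204 155
```

View pics/top1z.png

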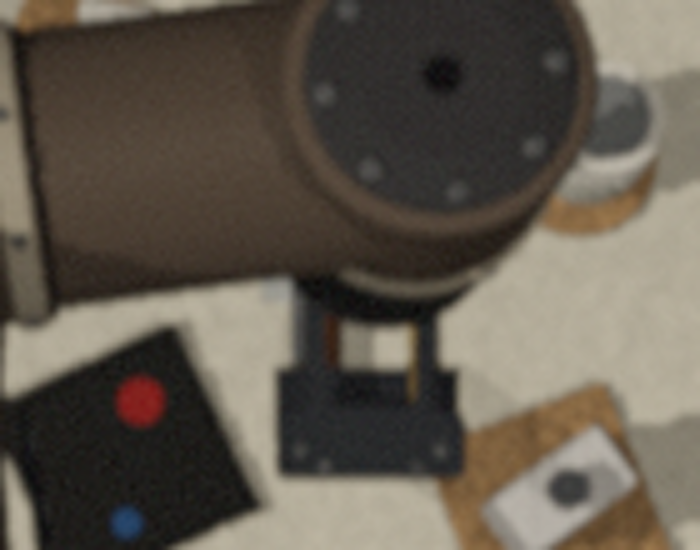

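View pics/scene1z.png

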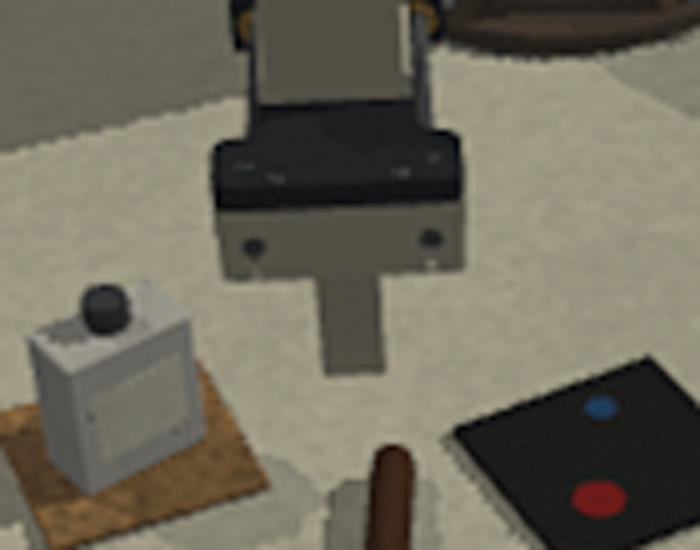

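Run:
```python
from meas import *
d=dict(np.load('pics/scene1.npz')); W=cloud(d)
for v in (225,227,228,229,230): print(v,np.round(ray(d,274.8,v,.1562),4),np.round(W[v,274],4),np.round(W[v,270],4))
# finger surface points
for v in range(212,230,3): print(v,[np.round(W[v,u],4).tolist() for u in (269,275,280)])
d=dict(np.load('pics/top1.npz')); W=cloud(d)
m=(W[...,2]>.10)&(W[...,2]<.5)&(W[...,0]<.56)&(abs(W[...,1]+.12)<.1)
for v in range(215,252,4): print(v,[(np.round(W[v,u],3)).tolist() for u in (358,366,375,388)])
```

```text
225 [ 0.5697 -0.1208  0.1562] [ 0.5869 -0.1217  0.1699] [ 0.588  -0.1285  0.1712]
227 [ 0.5754 -0.1209  0.1562] [ 0.5887 -0.1219  0.1669] [ 0.5851 -0.1289  0.1646]
228 [ 0.5782 -0.1209  0.1562] [ 0.588  -0.1221  0.1642] [ 0.586  -0.129   0.1631]
229 [ 0.581  -0.121   0.1562] [ 0.5862 -0.1223  0.1605] [ 0.5882 -0.1291  0.1626]
230 [ 0.5838 -0.1211  0.1562] [ 0.3891 -0.1276 -0.0012] [ 0.5861 -0.1293  0.1587]
212 [[0.5928, -0.1283, 0.2027], [0.5905, -0.1184, 0.2004], [0.5923, -0.11, 0.2012]]
215 [[0.5917, -0.1287, 0.1956], [0.5906, -0.1187, 0.1942], [0.591, -0.1104, 0.1939]]
218 [[0.5881, -0.1293, 0.1865], [0.589, -0.1191, 0.1866], [0.59, -0.1107, 0.1868]]
221 [[0.586, -0.1298, 0.1785], [0.5872, -0.1195, 0.1788], [0.5888, -0.111, 0.1794]]
224 [[0.5873, -0.1301, 0.173], [0.5872, -0.1199, 0.1723], [0.5864, -0.1113, 0.171]]
227 [[0.5863, -0.1306, 0.1656], [0.5865, -0.1203, 0.1651], [0.5859, -0.1117, 0.164]]
215 [[0.506, -0.091, 0.242], [0.484, -0.099, 0.405], [0.479, -0.113, 0.437], [0.482, -0.138, 0.419]]
219 [[0.498, -0.091, 0.238], [0.482, -0.101, 0.361], [0.478, -0.116, 0.39], [0.529, -0.177, 0.001]]
223 [[0.49, -0.091, 0.24], [0.517, -0.121, 0.017], [0.52, -0.144, -0.004], [0.519, -0.177, -0.001]]
227 [[0.481, -0.091, 0.241], [0.507, -0.12, 0.019], [0.509, -0.144, 0.0], [0.509, -0.176, 0.004]]
231 [[0.472, -0.091, 0.244], [0.472, -0.108, 0.245], [0.472, -0.126, 0.245], [0.472, -0.154, 0.244]]
235 [[0.464, -0.091, 0.245], [0.464, -0.108, 0.241], [0.463, -0.126, 0.247], [0.464, -0.154, 0.242]]
239 [[0.453, -0.09, 0.268], [0.453, -0.106, 0.265], [0.453, -0.125, 0.264], [0.453, -0.152, 0.263]]
243 [[0.445, -0.09, 0.262], [0.445, -0.106, 0.265], [0.446, -0.125, 0.256], [0.445, -0.151, 0.264]]
247 [[0.437, -0.09, 0.261], [0.436, -0.106, 0.269], [0.436, -0.124, 0.268], [0.437, -0.152, 0.259]]
251 [[0.429, -0.09, 0.263], [0.429, -0.106, 0.261], [0.429, -0.125, 0.262], [0.428, -0.151, 0.263]]
```

Run:
```python
from meas import *
d=dict(np.load('pics/scene1.npz')); W=cloud(d)
for v in range(174,211,3): print(v,[np.round(W[v,u],4).tolist() for u in (255,265,275,285)])
```

```text
174 [[0.532, -0.1491, 0.2398], [0.5769, -0.1304, 0.2669], [0.5767, -0.1145, 0.2659], [0.5774, -0.0985, 0.2655]]
177 [[0.5415, -0.149, 0.2398], [0.5836, -0.1305, 0.2655], [0.5856, -0.1146, 0.2659], [0.5858, -0.0988, 0.2652]]
180 [[0.549, -0.149, 0.2386], [0.5928, -0.1305, 0.2658], [0.592, -0.1149, 0.2645], [0.5961, -0.0991, 0.2662]]
183 [[0.598, -0.1462, 0.2644], [0.6007, -0.1306, 0.2654], [0.6006, -0.115, 0.2645], [0.6018, -0.0994, 0.2643]]
186 [[0.608, -0.146, 0.2655], [0.6085, -0.1307, 0.2649], [0.6108, -0.1152, 0.2656], [0.6104, -0.0998, 0.2645]]
189 [[0.6166, -0.1459, 0.2657], [0.614, -0.1308, 0.263], [0.6183, -0.1154, 0.2651], [0.6209, -0.1001, 0.2659]]
192 [[0.6237, -0.1459, 0.2649], [0.622, -0.1309, 0.2629], [0.624, -0.1156, 0.2634], [0.6247, -0.1004, 0.263]]
195 [[0.6237, -0.1463, 0.2594], [0.6238, -0.1312, 0.2586], [0.6247, -0.1159, 0.2584], [0.6232, -0.1006, 0.2564]]
198 [[0.6214, -0.147, 0.2523], [0.6222, -0.1316, 0.252], [0.621, -0.1163, 0.2501], [0.621, -0.1008, 0.2492]]
201 [[0.6219, -0.1474, 0.247], [0.614, -0.1324, 0.2405], [0.6159, -0.1167, 0.2409], [0.6153, -0.101, 0.2395]]
204 [[0.6157, -0.1483, 0.2368], [0.6163, -0.1327, 0.2364], [0.6153, -0.117, 0.2347], [0.6143, -0.1012, 0.2329]]
207 [[0.6119, -0.1491, 0.2282], [0.614, -0.1332, 0.2288], [0.6153, -0.1173, 0.2288], [0.616, -0.1015, 0.2283]]
210 [[0.6159, -0.1493, 0.2253], [0.6164, -0.1335, 0.2247], [0.6162, -0.1177, 0.2235], [0.3155, -0.0995, -0.0003]]
```

Call:
{"method": "step_arm", "body": {
  "commands": [
    [[-20,5,0],0],
    [[-35,8,0],0],
    [[-35,8,0],0],
    [[-35,8,0],0],
    [[-35,8,0],0],
    [[-35,8,0],0],
    [[-35,8,0],0],
    [[-35,8,0],0],
    [[-35,8,0],0],
    [[-35,8,0],0],
    [[-25,6,0],0],
    [[-10,2,0],0],
    [[0,0,0],0]
  ]
}}

```text
time_s: 5.2
tcp_pos: [0.4414, 0.2494, 0.157]
eef_rot: [-180.0, 0.0, -90.0]
contact_force: [0.2, -0.1, -0.1]
gripper_width: 0.0877
```

Call:
{"method": "step_arm", "body": {
  "commands": [
    [[0,0,10],0],
    [[0,0,20],0],
    [[0,0,20],0],
    [[0,0,20],0],
    [[0,0,20],0],
    [[0,0,20],0],
    [[0,0,12],0],
    [[0,0,5],0],
    [[0,0,0],0]
  ]
}}

```text
time_s: 6.32
tcp_pos: [0.4414, 0.2488, 0.0296]
eef_rot: [180.0, -0.0, -90.1]
contact_force: [0.2, 0.4, 0.2]
gripper_width: 0.0877
```

Call:
{"method": "step_arm", "body": {
  "commands": [
    [[0,0,0],0],
    [[0,0,0],0],
    [[0,0,0],0],
    [[0,0,0],0],
    [[0,0,0],0],
    [[0,0,0],0],
    [[0,0,0],0],
    [[0,0,0],0]
  ],
  "gripper": 1,
  "grip_force": 20
}}

```text
time_s: 7.32
tcp_pos: [0.4413, 0.249, 0.0296]
eef_rot: [180.0, -0.0, -90.1]
contact_force: [-0.8, 0.3, 0.3]
gripper_width: 0.0336
```

Run:
```python
from meas import *
s=r.get_state(); print(s['tcp_pos'],s['joints'])
d=cap('scene','scene2.png'); cv2.imwrite('pics/scene2z.png',cv2.resize(d['img'][150:290,360:540][:,:,::-1],None,fx=4,fy=4,interpolation=cv2.INTER_CUBIC))
```

```text
[0.44130455 0.24899636 0.02955712] [ 5.16755464e+01  1.76585497e+01 -3.41680820e+01  6.16573303e-04
 -3.81761466e+01 -5.17312065e+01]
```

View pics/scene2z.png

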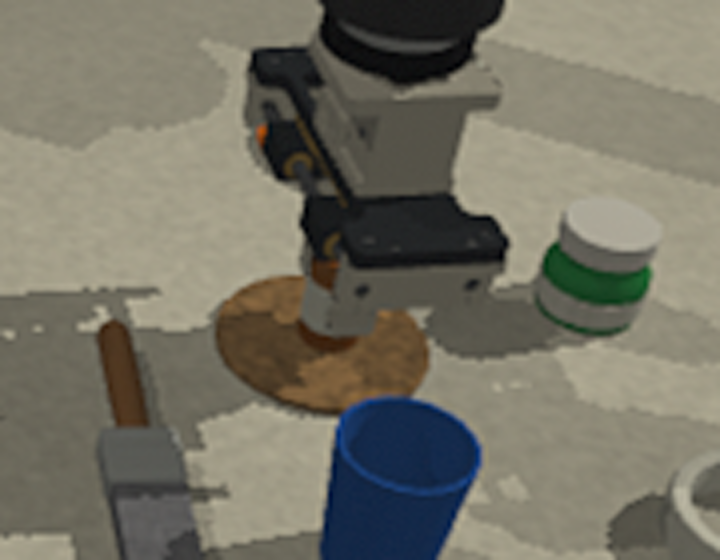

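Call:
{"method": "step_arm", "body": {
  "commands": [
    [[0,0,-5],0],
    [[0,0,-15],0],
    [[0,0,-20],0],
    [[0,0,-15],0],
    [[0,0,-5],0],
    [[10,0,0],0],
    [[22,-2,0],0],
    [[30,-2,0],0],
    [[30,-2,0],0],
    [[30,-3,0],0],
    [[30,-3,0],0],
    [[30,-3,0],0],
    [[30,-2,0],0],
    [[25,-2,0],0],
    [[17,-1,0],0],
    [[10,0,0],0],
    [[0,0,0],0]
  ]
}}

```text
time_s: 9.5
tcp_pos: [0.4605, -0.016, 0.0892]
eef_rot: [180.0, -0.0, -90.1]
contact_force: [0.1, 0.5, -1.0]
gripper_width: 0.0335
```

Call:
{"method": "step_arm", "body": {
  "commands": [
    [[0,0,10],0],
    [[0,0,18],0],
    [[0,0,16],0],
    [[0,0,8],0],
    [[0,0,4],0],
    [[0,0,2],0],
    [[0,0,0],0]
  ]
}}

```text
time_s: 10.38
tcp_pos: [0.4613, -0.0149, 0.0318]
eef_rot: [-180.0, 0.0, -90.1]
contact_force: [0.6, 0.5, -1.1]
gripper_width: 0.0338
```

Call:
{"method": "step_arm", "body": {
  "commands": [
    [[0,0,1.5],0],
    [[0,0,0],0]
  ]
}}

```text
time_s: 10.62
tcp_pos: [0.4612, -0.015, 0.0302]
eef_rot: [-180.0, 0.0, -90.1]
contact_force: [-0.3, -0.7, -0.4]
gripper_width: 0.0336
```

Call:
{"method": "step_arm", "body": {
  "commands": [
    [[0,0,0],0],
    [[0,0,0],0],
    [[0,0,0],0],
    [[0,0,0],0],
    [[0,0,0],0],
    [[0,0,0],0]
  ],
  "gripper": 0
}}

```text
time_s: 11.38
tcp_pos: [0.4611, -0.015, 0.0301]
eef_rot: [180.0, -0.0, -90.1]
contact_force: [0.1, -0.7, 0.3]
gripper_width: 0.0853
```

Call:
{"method": "step_arm", "body": {
  "commands": [
    [[0,0,-10],0],
    [[0,0,-30],0],
    [[0,0,-30],0],
    [[0,0,-30],0],
    [[0,0,-30],0],
    [[10,-7,0],0],
    [[25,-17,0],0],
    [[30,-20,0],0],
    [[30,-20,0],0],
    [[30,-20,0],0],
    [[30,-20,0],0],
    [[30,-20,0],0],
    [[26,-18,0],0],
    [[15,-10,0],0],
    [[5,-3,0],0],
    [[0,0,0],0]
  ]
}}

```text
time_s: 13.38
tcp_pos: [0.6154, -0.246, 0.1598]
eef_rot: [180.0, 0.0, -90.1]
contact_force: [-0.6, 0.5, -0.4]
gripper_width: 0.088
```

Run:
```python
from meas import *
print(r.get_state()['tcp_pos'],r.get_state()['joints'])
for n in ['top','scene']:
    d=cap(n,n+'3.png'); np.savez('pics/'+n+'3.npz',**d); W=cloud(d)
    tops(n,d,W,{'vial':(.463,-.015,.084)})
    m=(np.hypot(W[...,0]-.463,W[...,1]+.015)<.04)&(W[...,2]>.02)
    for lo in np.arange(.02,.1,.01):
        q=W[m&(W[...,2]>=lo)&(W[...,2]<lo+.01)]
        if len(q)>5: print('   %.2f'%lo,len(q),np.round(q.min(0),4)[:2],np.round(q.max(0),4)[:2],np.round(np.median(q,0),4))
    hsv=cv2.cvtColor(d['img'],cv2.COLOR_RGB2HSV).astype(int)
    H,S,V=hsv[...,0],hsv[...,1],hsv[...,2]
    ws=(W[...,0]>.35)&(W[...,0]<.75)&(W[...,1]>-.35)&(W[...,1]<.35)
    cork=ws&(H>=10)&(H<=20)&(S>75)&(W[...,2]<.02)&(V>50)
    for m,st,c in comps(cork,80):
        P=pl(d,cont(m),.006); print('cork',st[4],np.round(c),rect(P),'r60',circ(P,.06),'r40',circ(P,.04))
```

```text
[ 0.61544598 -0.24596644  0.159799  ] [-4.97091521e+00  2.20471630e+01 -6.07566295e+00 -1.49632406e-02
 -6.19107608e+01  4.90686183e+00]Traceback (most recent call last):
  File "<stdin>", line 5, in <module>
  File "meas.py", line 20, in tops
    c=cont(m); P=pl(d,c,zt)
  File "meas.py", line 13, in cont
    cs,_=cv2.findContours(m.astype(np.uint8),cv2.RETR_EXTERNAL,cv2.CHAIN_APPROX_NONE); return max(cs,key=len)[:,0,:].astype(float)
                                                                                              ~~~^^^^^^^^^^^^
ValueError: max() iterable argument is empty
```

View pics/top3.png

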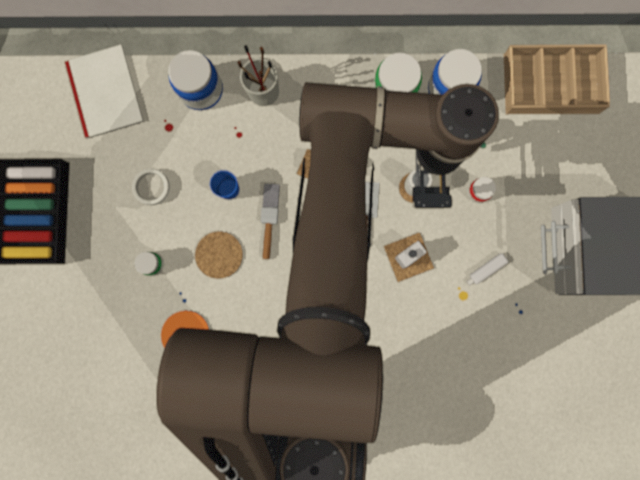

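Run:
```python
from meas import *
d=dict(np.load('pics/top3.npz')) ; W=cloud(d)
for n in ['top','scene']:
    if n=='scene': d=cap(n,n+'3.png'); np.savez('pics/'+n+'3.npz',**d); W=cloud(d); tops(n,d,W,{'vial':(.463,-.015,.084)})
    m=(np.hypot(W[...,0]-.463,W[...,1]+.015)<.04)&(W[...,2]>.02)&(W[...,2]<.1)
    for lo in np.arange(.02,.1,.01):
        q=W[m&(W[...,2]>=lo)&(W[...,2]<lo+.01)]
        if len(q)>5: print('   %.2f'%lo,len(q),np.round(q.min(0),4)[:2],np.round(q.max(0),4)[:2],np.round(np.median(q,0),4))
    hsv=cv2.cvtColor(d['img'],cv2.COLOR_RGB2HSV).astype(int)
    H,S,V=hsv[...,0],hsv[...,1],hsv[...,2]
    ws=(W[...,0]>.35)&(W[...,0]<.75)&(W[...,1]>-.35)&(W[...,1]<.35)
    cork=ws&(H>=10)&(H<=20)&(S>75)&(W[...,2]<.02)&(V>50)
    for m,st,c in comps(cork,80):
        P=pl(d,cont(m),.006); print('cork',st[4],np.round(c),rect(P),'r60',circ(P,.06),'r40',circ(P,.04))
```

```text
cork 134 [307. 162.] (array([672.3,  25.8]), array([15.2, 72. ]), 89.9) r60 (array([666.7, -28.9]), np.float64(5.7)) r40 (array([669.4,  -7.9]), np.float64(6.6))
cork 158 [404. 190.] (array([ 604.7, -217.9]), array([71.8, 27.4]), 9.0) r60 (array([ 614.6, -274.3]), np.float64(6.2)) r40 (array([ 610. , -249.4]), np.float64(5.4))
cork 223 [267. 241.] (array([476.2, 125.7]), array([19.2, 88.4]), 85.1) r60 (array([471.4,  74.5]), np.float64(9.0)) r40 (array([472.9,  96.2]), np.float64(10.3))
cork 1759 [218. 254.] (array([443.5, 246.1]), array([117.3, 114.5]), 89.7) r60 (array([442.4, 246.1]), np.float64(0.8)) r40 (array([442. , 246.1]), np.float64(0.9))
cork 1016 [407. 258.] (array([ 434.2, -225.3]), array([95.5, 96.8]), 20.8) r60 (array([ 432.9, -225.7]), np.float64(12.3)) r40 (array([ 438.6, -228.9]), np.float64(12.6))
scene vial 110 (array([466. , -13.9]), array([27. , 30.4]), 85.1) pts (array([464.4, -13.8]), array([27.6, 26.9]), 57.6)
   0.02 52 [ 0.4625 -0.0311] [0.4817 0.0005] [ 0.477  -0.0173  0.0258]
   0.03 59 [ 0.4624 -0.0311] [0.4825 0.0034] [ 0.4771 -0.0155  0.0349]
   0.04 6
[... 658 characters left out ...]
 447.7, -216.8]), np.float64(14.6))
cork 214 [390. 244.] (array([464.1, 126.4]), array([19.8, 88. ]), 86.6) r60 (array([469.7, 176.7]), np.float64(8.9)) r40 (array([468.1, 155. ]), np.float64(10.3))
cork 129 [282. 259.] (array([ 489.2, -110.5]), array([14. , 81.6]), 84.8) r60 (array([ 489.2, -165.8]), np.float64(6.3)) r40 (array([491.9, -79.2]), np.float64(7.8))
cork 337 [220. 311.] (array([ 622.9, -239.2]), array([61.2, 78.1]), 23.9) r60 (array([ 586.3, -258.1]), np.float64(11.5)) r40 (array([ 611.8, -244.4]), np.float64(4.8))
cork 1424 [337. 318.] (array([659.7, -16.9]), array([123.4,  73.4]), 67.2) r60 (array([641.2,  -9.9]), np.float64(15.9)) r40 (array([656.4, -15.7]), np.float64(15.4))
```

View pics/scene3.png

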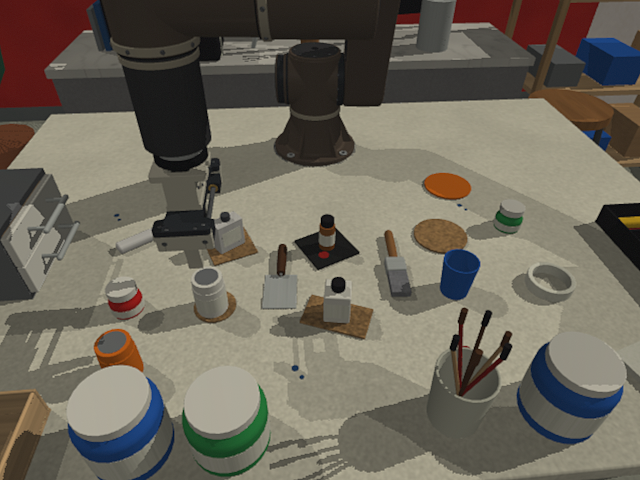

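Call:
{"method": "step_arm", "body": {
  "commands": [
    [[0,0,10],0],
    [[0,0,20],0],
    [[0,0,20],0],
    [[0,0,20],0],
    [[0,0,20],0],
    [[0,0,20],0],
    [[0,0,13],0],
    [[0,0,5],0],
    [[0,0,0],0]
  ]
}}

```text
time_s: 14.6
tcp_pos: [0.6159, -0.2461, 0.0321]
eef_rot: [180.0, -0.0, -90.0]
contact_force: [-0.9, 0.1, -0.3]
gripper_width: 0.0877
```

Call:
{"method": "step_arm", "body": {
  "commands": [
    [[0,0,0],0],
    [[0,0,0],0],
    [[0,0,0],0],
    [[0,0,0],0],
    [[0,0,0],0],
    [[0,0,0],0]
  ],
  "gripper": 1,
  "grip_force": 25
}}

```text
time_s: 15.35
tcp_pos: [0.6159, -0.2462, 0.0324]
eef_rot: [-180.0, -0.0, -90.0]
contact_force: [-2.2, 1.3, 3.5]
gripper_width: 0.0576
```

Call:
{"method": "step_arm", "body": {
  "commands": [
    [[0,0,-5],0],
    [[0,0,-15],0],
    [[0,0,-20],0],
    [[0,0,-25],0],
    [[0,0,-25],0],
    [[0,0,-20],0],
    [[0,0,-10],0],
    [[0,0,0],0]
  ]
}}

```text
time_s: 16.35
tcp_pos: [0.6161, -0.2462, 0.1529]
eef_rot: [-179.9, -0.0, -90.1]
contact_force: [0.4, 0.3, -3.2]
gripper_width: 0.0574
```

Call:
{"method": "step_arm", "body": {
  "commands": [
    [[-10,3,0],0],
    [[-20,7,0],0],
    [[-32,11,0],0],
    [[-32,11,0],0],
    [[-32,11,0],0],
    [[-32,11,0],0],
    [[-32,11,0],0],
    [[-32,12,0],0],
    [[-32,12,0],0],
    [[-32,12,0],0],
    [[-32,11,0],0],
    [[-32,11,0],0],
    [[-32,11,0],0],
    [[-32,11,0],0],
    [[-32,12,0],0],
    [[-26,9,0],0],
    [[-14,5,0],0],
    [[-6,2,0],0],
    [[0,0,0],0]
  ]
}}

```text
time_s: 18.73
tcp_pos: [0.443, 0.2459, 0.1519]
eef_rot: [180.0, -0.0, -90.0]
contact_force: [0.3, 0.2, -2.7]
gripper_width: 0.0574
```

Call:
{"method": "step_arm", "body": {
  "commands": [
    [[0,0,10],0],
    [[0,0,20],0],
    [[0,0,25],0],
    [[0,0,25],0],
    [[0,0,20],0],
    [[0,0,11],0],
    [[0,0,5],0],
    [[0,0,2],0],
    [[0,0,0],0]
  ]
}}

```text
time_s: 19.85
tcp_pos: [0.4436, 0.2462, 0.0345]
eef_rot: [-180.0, 0.0, -90.1]
contact_force: [0.2, -0.8, -2.5]
gripper_width: 0.0579
```

Call:
{"method": "step_arm", "body": {
  "commands": [
    [[0,0,1.5],0],
    [[0,0,1],0],
    [[0,0,0],0]
  ]
}}

```text
time_s: 20.23
tcp_pos: [0.4435, 0.2463, 0.0323]
eef_rot: [-180.0, 0.0, -90.0]
contact_force: [-3.2, -0.5, 5.1]
gripper_width: 0.0576
```

Call:
{"method": "step_arm", "body": {
  "commands": [
    [[0,0,0],0],
    [[0,0,0],0],
    [[0,0,0],0],
    [[0,0,0],0],
    [[0,0,0],0]
  ],
  "gripper": 0
}}

```text
time_s: 20.85
tcp_pos: [0.4433, 0.246, 0.0315]
eef_rot: [180.0, -0.0, -90.1]
contact_force: [0.1, 0.0, -0.9]
gripper_width: 0.0874
```

Call:
{"method": "step_arm", "body": {
  "commands": [
    [[0,0,-10],0],
    [[0,0,-25],0],
    [[0,0,-30],0],
    [[0,0,-30],0],
    [[0,0,-20],0],
    [[0,0,-10],0],
    [[0,0,0],0]
  ]
}}

```text
time_s: 21.72
tcp_pos: [0.4435, 0.2462, 0.1572]
eef_rot: [-180.0, 0.1, -90.1]
contact_force: [1.5, 0.3, 0.5]
gripper_width: 0.0875
```

```bash
cat > look.py <<'E'
import sys
from meas import *
k=sys.argv[1]; print(r.get_state()['tcp_pos'])
for n in ['top','scene']:
    d=cap(n,n+k+'.png'); np.savez('pics/'+n+k+'.npz',**d); W=cloud(d)
    hsv=cv2.cvtColor(d['img'],cv2.COLOR_RGB2HSV).astype(int)
    H,S,V=hsv[...,0],hsv[...,1],hsv[...,2]
    ws=(W[...,0]>.35)&(W[...,0]<.75)&(W[...,1]>-.35)&(W[...,1]<.35)
    cork=ws&(H>=10)&(H<=20)&(S>75)&(W[...,2]<.02)&(V>50)
    for m,st,c in comps(cork,150):
        P=pl(d,cont(m),.006); print(n,'cork',st[4],np.round(c),rect(P),'r60',circ(P,.06),'r40',circ(P,.04))
    for m,st,c in comps(ws&(W[...,2]>.03)&(W[...,2]<.1),30):
        zt=np.percentile(W[m][:,2],97); q=W[m&(W[...,2]>zt-.008)]; print(n,'obj',np.round(c),round(zt,3),'top box',np.round((q.min(0)+q.max(0))/2*1000,1)[:2],np.round((q.max(0)-q.min(0))*1000,1)[:2])
        m2=m&(W[...,2]>.066)&(W[...,2]<.081); 
        if m2.sum()>100: print('       body top',rect(W[m2][:,:2]))
E
python3 look.py 4
```

```text
[0.44345995 0.2461738  0.15716576]
top cork 818 [324. 171.] (array([653.7, -16.1]), array([122.8,  71.2]), 67.1) r60 (array([675.4, -25.6]), np.float64(16.0)) r40 (array([659. , -16.6]), np.float64(13.2))
top cork 763 [414. 187.] (array([ 607.8, -243.9]), array([77.9, 73.8]), 89.6) r60 (array([ 585.7, -254.7]), np.float64(16.9)) r40 (array([ 608.2, -243.3]), np.float64(0.8))
top cork 214 [267. 240.] (array([476.3, 126.1]), array([20.2, 88.2]), 86.6) r60 (array([481.5, 176.4]), np.float64(9.2)) r40 (array([479.8, 154.7]), np.float64(10.5))
top cork 746 [229. 254.] (array([442.6, 223.7]), array([117.1,  72.1]), 0.9) r60 (array([442.5, 251. ]), np.float64(12.7)) r40 (array([443.9, 230. ]), np.float64(13.4))
top cork 1064 [407. 258.] (array([ 433.8, -225. ]), array([96.4, 97.1]), 20.5) r60 (array([ 432.8, -224.6]), np.float64(12.7)) r40 (array([ 438.3, -229.5]), np.float64(13.0))
top obj [323. 168.] 0.092 top box [648.6 -15.8] [24.8 23.9]
       body top (array([648.9, -15.4]), array([47.6, 48.6]), 79.4)
top obj [222. 183.] 0.082 top box [606.6 224. ] [66.3 67.1]
       body top (array([
[... 1036 characters left out ...]
array([123.5,  73.2]), 67.3) r60 (array([640.9,  -9.9]), np.float64(15.9)) r40 (array([656.4, -15.5]), np.float64(15.5))
scene obj [444. 217.] 0.086 top box [445.4 244.9] [57.5 54. ]
       body top (array([459.4, 240.1]), array([55.5, 28.9]), 69.1)
scene obj [227. 228.] 0.089 top box [ 441.8 -225.5] [22.9 18.7]
       body top (array([ 441.3, -225.4]), array([37.1, 62.4]), 37.0)
scene obj [327. 229.] 0.084 top box [463.4 -13.7] [31.6 27.6]
scene obj [460. 269.] 0.08 top box [610.  223.1] [69.6 67. ]
       body top (array([610.1, 223.9]), array([66.8, 68.5]), 49.1)
scene obj [338. 296.] 0.09 top box [654.2 -15.2] [26.3 24. ]
       body top (array([653.3, -16. ]), array([47.4, 51.1]), 81.6)
```

View pics/top4.png

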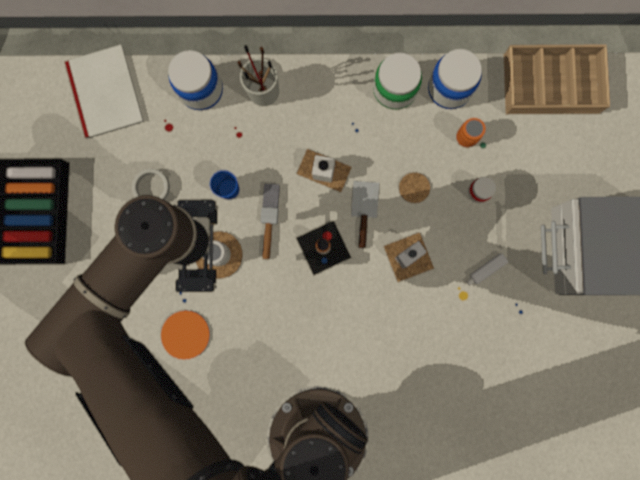

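View pics/scene4.png

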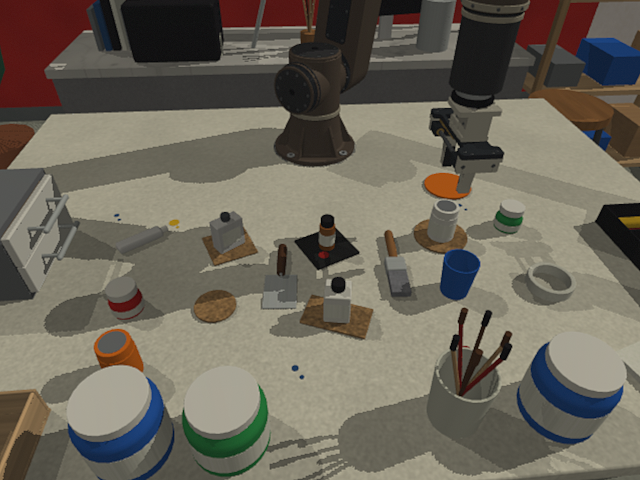

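Call:
{"method": "step_arm", "body": {
  "commands": [
    [[15,-1,0],0],
    [[30,-2,0],0],
    [[35,-2,0],0],
    [[35,-3,0],0],
    [[35,-3,0],0],
    [[35,-2,0],0],
    [[35,-2,0],0],
    [[25,-2,0],0],
    [[12,0,5],0],
    [[3,0,10],0],
    [[0,0,20],0],
    [[0,0,25],0],
    [[0,0,25],0],
    [[0,0,20],0],
    [[0,0,12],0],
    [[0,0,8],0],
    [[0,0,2],0],
    [[0,0,0],0]
  ]
}}

```text
time_s: 24.08
tcp_pos: [0.4603, -0.0139, 0.0298]
eef_rot: [-180.0, 0.0, -90.0]
contact_force: [0.4, 0.3, -0.3]
gripper_width: 0.0877
```

Call:
{"method": "step_arm", "body": {
  "commands": [
    [[0,0,0],0],
    [[0,0,0],0],
    [[0,0,0],0],
    [[0,0,0],0],
    [[0,0,0],0],
    [[0,0,0],0],
    [[0,0,0],0],
    [[0,0,0],0]
  ],
  "gripper": 1,
  "grip_force": 20
}}

```text
time_s: 25.08
tcp_pos: [0.4602, -0.014, 0.0296]
eef_rot: [-180.0, 0.0, -90.1]
contact_force: [0.1, -0.9, -0.1]
gripper_width: 0.0334
```

Call:
{"method": "step_arm", "body": {
  "commands": [
    [[0,0,-5],0],
    [[0,0,-15],0],
    [[0,0,-20],0],
    [[0,0,-25],0],
    [[0,0,-25],0],
    [[0,0,-20],0],
    [[0,0,-10],0],
    [[0,0,0],0]
  ]
}}

```text
time_s: 26.08
tcp_pos: [0.4602, -0.0139, 0.1499]
eef_rot: [-179.9, 0.0, -90.1]
contact_force: [-0.5, 0.7, -0.9]
gripper_width: 0.0333
```

Call:
{"method": "step_arm", "body": {
  "commands": [
    [[10,-6,0],0],
    [[22,-14,0],0],
    [[30,-20,0],0],
    [[30,-20,0],0],
    [[30,-20,0],0],
    [[30,-20,0],0],
    [[30,-20,0],0],
    [[26,-16,0],0],
    [[15,-10,0],0],
    [[7,-4,0],0],
    [[0,0,5],0],
    [[0,0,20],0],
    [[0,0,25],0],
    [[0,0,25],0],
    [[0,0,20],0],
    [[0,0,12],0],
    [[0,0,6],0],
    [[0,0,4],0],
    [[0,0,0],0]
  ]
}}

```text
time_s: 28.45
tcp_pos: [0.61, -0.2441, 0.0329]
eef_rot: [-180.0, -0.0, -90.1]
contact_force: [-0.8, 0.4, -1.2]
gripper_width: 0.0336
```

Call:
{"method": "step_arm", "body": {
  "commands": [
    [[0,0,1.5],0],
    [[0,0,1],0],
    [[0,0,0],0]
  ]
}}

```text
time_s: 28.82
tcp_pos: [0.6098, -0.2442, 0.0301]
eef_rot: [-180.0, -0.0, -90.1]
contact_force: [0.0, 0.1, -0.1]
gripper_width: 0.0336
```

Call:
{"method": "step_arm", "body": {
  "commands": [
    [[0,0,0],0],
    [[0,0,0],0],
    [[0,0,0],0],
    [[0,0,0],0],
    [[0,0,0],0],
    [[0,0,0],0]
  ],
  "gripper": 0
}}

```text
time_s: 29.58
tcp_pos: [0.6099, -0.2442, 0.0301]
eef_rot: [-180.0, 0.0, -90.1]
contact_force: [-0.1, -0.2, -0.7]
gripper_width: 0.0853
```

Call:
{"method": "step_arm", "body": {
  "commands": [
    [[0,0,-10],0],
    [[0,0,-25],0],
    [[0,0,-30],0],
    [[0,0,-30],0],
    [[0,0,-20],0],
    [[0,0,-10],0],
    [[0,0,0],0]
  ]
}}

```text
time_s: 30.45
tcp_pos: [0.6101, -0.2442, 0.1558]
eef_rot: [-179.9, -0.0, -90.1]
contact_force: [0.3, 0.4, -0.8]
gripper_width: 0.0876
```

Call:
{"method": "step_arm", "body": {
  "commands": [
    [[-1,10,0],0],
    [[-3,25,0],0],
    [[-4,35,0],0],
    [[-4,35,0],0],
    [[-4,35,0],0],
    [[-3,21,0],0],
    [[0,10,0],0],
    [[0,0,0],-9],
    [[0,0,0],-9],
    [[0,0,0],-9],
    [[0,0,0],-9],
    [[0,0,0],0]
  ]
}}

```text
time_s: 31.95
tcp_pos: [0.4388, -0.225, 0.1546]
eef_rot: [180.0, 0.0, -54.1]
contact_force: [-0.6, 0.1, -1.0]
gripper_width: 0.0873
```

```bash
python3 look.py 5 | grep -v "cork"; python3 -c "
from h import *
print(r.get_state()['joints'])"
```

```text
[ 0.43882365 -0.22504746  0.15457539]
top obj [323. 168.] 0.092 top box [648.3 -15.8] [24.8 23.9]
       body top (array([648.5, -15.5]), array([47.6, 48.6]), 79.2)
top obj [222. 183.] 0.083 top box [606.5 223.9] [68.  67.6]
       body top (array([606.8, 223.6]), array([66.6, 65.7]), 56.9)
top obj [417. 185.] 0.087 top box [ 605.3 -243.5] [27.8 26.5]
top obj [215. 253.] 0.09 top box [442.1 245. ] [52.3 54.8]
top obj [404. 262.] 0.079 top box [ 416.6 -209.7] [19.5 31. ]
scene obj [444. 217.] 0.087 top box [446.3 245.1] [54.4 54.4]
       body top (array([458.5, 238.8]), array([56.8, 29.1]), 62.6)
scene obj [227. 228.] 0.089 top box [ 440.2 -225. ] [21.5 19.4]
       body top (array([ 441.9, -225.3]), array([36.3, 62.3]), 35.9)
scene obj [460. 269.] 0.079 top box [610.1 224. ] [68.4 68.8]
       body top (array([610.4, 223.8]), array([65.9, 69. ]), 73.3)
scene obj [211. 286.] 0.085 top box [ 612.1 -243.2] [30.3 27.9]
       body top (array([ 618.7, -241.9]), array([17.5, 29.1]), 14.4)
scene obj [338. 296.] 0.09 top box [654.1 -15.2] [25.8 24.2]
       body top (array([654.1, -15.6]), array([47.7, 47.9]), 79.5)
[-4.26116985e+00  6.96120985e+00 -2.76333363e+01  6.90322496e-04
 -5.54426782e+01  3.99960051e+01]
```

View pics/scene5.png

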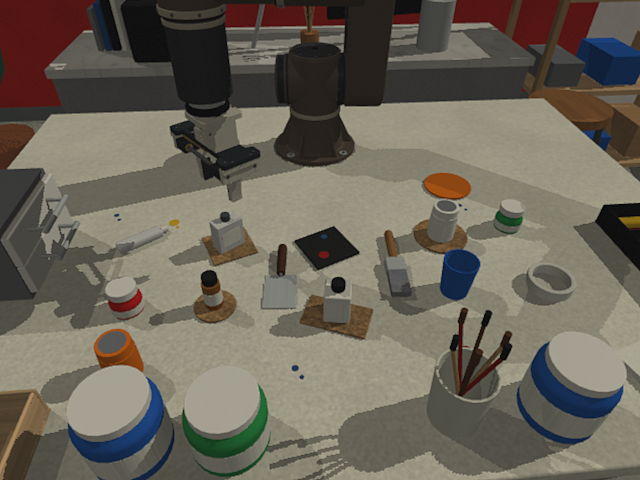

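Call:
{"method": "step_arm", "body": {
  "commands": [
    [[0,0,10],0],
    [[0,0,20],0],
    [[0,0,20],0],
    [[0,0,20],0],
    [[0,0,20],0],
    [[0,0,18],0],
    [[0,0,9],0],
    [[0,0,4],0],
    [[0,0,0],0]
  ]
}}

```text
time_s: 33.17
tcp_pos: [0.439, -0.225, 0.0341]
eef_rot: [180.0, -0.0, -54.1]
contact_force: [0.1, -0.1, -0.1]
gripper_width: 0.088
```

Call:
{"method": "step_arm", "body": {
  "commands": [
    [[0,0,0],0],
    [[0,0,0],0],
    [[0,0,0],0],
    [[0,0,0],0],
    [[0,0,0],0],
    [[0,0,0],0],
    [[0,0,0],0],
    [[0,0,0],0]
  ],
  "gripper": 1,
  "grip_force": 25
}}

```text
time_s: 34.17
tcp_pos: [0.4387, -0.225, 0.034]
eef_rot: [180.0, 0.0, -54.1]
contact_force: [-0.0, 0.3, 0.4]
gripper_width: 0.0339
```

Call:
{"method": "step_arm", "body": {
  "commands": [
    [[0,0,-5],0],
    [[0,0,-15],0],
    [[0,0,-20],0],
    [[0,0,-25],0],
    [[0,0,-20],0],
    [[0,0,-5],0],
    [[0,0,0],0]
  ]
}}

```text
time_s: 35.05
tcp_pos: [0.4387, -0.2249, 0.1239]
eef_rot: [-180.0, 0.0, -54.1]
contact_force: [-0.5, 0.3, -2.8]
gripper_width: 0.0337
```

Call:
{"method": "step_arm", "body": {
  "commands": [
    [[-10,-9,0],0],
    [[-20,-18,0],0],
    [[-22,-20,0],0],
    [[-22,-20,0],0],
    [[-22,-20,0],0],
    [[-22,-20,0],0],
    [[-20,-18,0],0],
    [[-13,-11,0],0],
    [[-6,-5,0],0],
    [[0,0,5],0],
    [[0,0,15],0],
    [[0,0,20],0],
    [[0,0,20],0],
    [[0,0,14],0],
    [[0,0,8],0],
    [[0,0,4],0],
    [[0,0,2],0],
    [[0,0,0],0]
  ]
}}

```text
time_s: 37.3
tcp_pos: [0.4611, -0.0151, 0.0363]
eef_rot: [-180.0, -0.0, -54.1]
contact_force: [0.1, 0.3, -1.4]
gripper_width: 0.0342
```

Call:
{"method": "step_arm", "body": {
  "commands": [
    [[0,0,1.5],0],
    [[0,0,0.5],0],
    [[0,0,0],0]
  ]
}}

```text
time_s: 37.67
tcp_pos: [0.4609, -0.0151, 0.0341]
eef_rot: [-180.0, -0.0, -54.1]
contact_force: [0.0, -0.9, -2.4]
gripper_width: 0.034
```

Call:
{"method": "step_arm", "body": {
  "commands": [
    [[0,0,0],0],
    [[0,0,0],0],
    [[0,0,0],0],
    [[0,0,0],0],
    [[0,0,0],0],
    [[0,0,0],0]
  ],
  "gripper": 0
}}

```text
time_s: 38.42
tcp_pos: [0.4608, -0.0152, 0.034]
eef_rot: [180.0, 0.0, -54.1]
contact_force: [0.0, 0.1, -0.0]
gripper_width: 0.0855
```

Call:
{"method": "step_arm", "body": {
  "commands": [
    [[0,0,-10],0],
    [[0,0,-25],0],
    [[0,0,-30],0],
    [[0,0,-30],0],
    [[0,0,-20],0],
    [[0,0,-10],0],
    [[0,0,0],0]
  ]
}}

```text
time_s: 39.3
tcp_pos: [0.4611, -0.015, 0.1596]
eef_rot: [-179.9, -0.0, -54.1]
contact_force: [-0.3, 0.9, -1.4]
gripper_width: 0.0875
```

Call:
{"method": "step_arm", "body": {
  "commands": [
    [[7,-10,0],0],
    [[17,-23,0],0],
    [[20,-28,0],0],
    [[22,-30,0],0],
    [[22,-30,0],0],
    [[15,-20,0],0],
    [[9,-12,0],0],
    [[0,0,0],9.2],
    [[0,0,0],9.3],
    [[0,0,0],9.3],
    [[0,0,0],9.3],
    [[0,0,0],9.3],
    [[0,0,0],0]
  ]
}}

```text
time_s: 40.92
tcp_pos: [0.6502, -0.0161, 0.1584]
eef_rot: [179.9, -0.0, -100.4]
contact_force: [0.2, 0.4, 0.7]
gripper_width: 0.0874
```

```bash
python3 look.py 6
```

```text
[ 0.65023334 -0.01606959  0.15840461]
top cork 344 [341. 175.] (array([638.5, -52.5]), array([43.3, 69.7]), 67.6) r60 (array([ 626.6, -106.1]), np.float64(13.7)) r40 (array([631.4, -82.5]), np.float64(13.1))
top cork 531 [413. 188.] (array([ 609. , -242.8]), array([75.3, 76.4]), 89.0) r60 (array([ 592.5, -223.1]), np.float64(17.0)) r40 (array([ 608.3, -242.9]), np.float64(0.7))
top cork 1504 [408. 257.] (array([ 434. , -225.5]), array([96.2, 97.1]), 20.5) r60 (array([ 434.3, -225.3]), np.float64(5.8)) r40 (array([ 433.8, -225.1]), np.float64(5.8))
top obj [320. 164.] 0.093 top box [649.2 -14.6] [23.1 21.5]
top obj [417. 185.] 0.087 top box [ 605.7 -243.3] [27.5 26.8]
top obj [323. 246.] 0.091 top box [458.1 -16.2] [17.3 21.1]
       body top (array([458.8, -14.6]), array([34.7, 61.9]), 36.3)
scene cork 817 [439. 239.] (array([452.3, 241.6]), array([117.5, 110.3]), 65.3) r60 (array([445. , 244.3]), np.float64(12.5)) r40 (array([450.3, 244.6]), np.float64(13.1))
scene cork 1329 [229. 245.] (array([ 440.1, -226. ]), array([99.6, 97.6]), 20.6) r60 (array([ 440.2, -226. ]), np.float64(6.0
[... 446 characters left out ...]
 array([123.4,  73.3]), 67.2) r60 (array([641.1,  -9.9]), np.float64(15.9)) r40 (array([656.3, -15.6]), np.float64(15.4))
scene obj [444. 217.] 0.087 top box [445.5 245.2] [56.3 54. ]
       body top (array([459.8, 238.1]), array([56.1, 30. ]), 63.5)
scene obj [315. 224.] 0.077 top box [465.8 -39.5] [17.7 17.7]
scene obj [460. 269.] 0.079 top box [610.1 224.2] [68.4 68.6]
       body top (array([610.4, 223.8]), array([66.1, 68.2]), 72.8)
scene obj [211. 286.] 0.084 top box [ 612.6 -243.5] [30.  27.9]
       body top (array([ 617., -243.]), array([28.9, 20.6]), 82.3)
scene obj [338. 296.] 0.09 top box [653.5 -15.3] [27.9 23.8]
       body top (array([654.1, -16. ]), array([47.3, 49.5]), 80.9)
```

View pics/scene6.png

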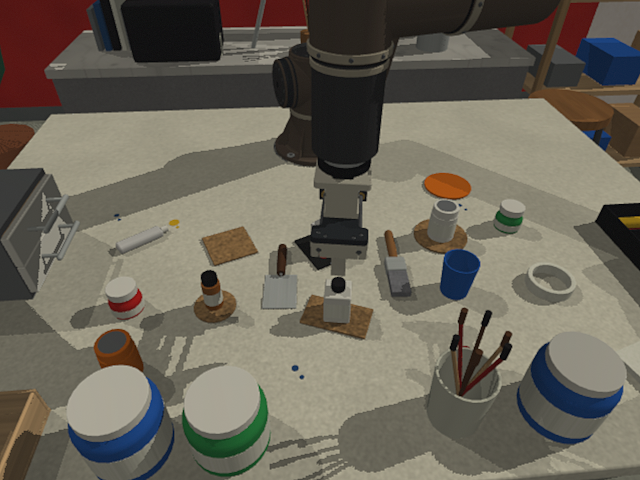

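View pics/top6.png

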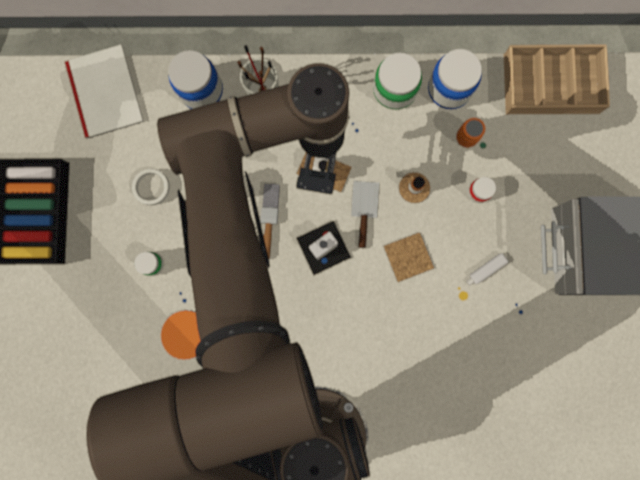

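Call:
{"method": "step_arm", "body": {
  "commands": [
    [[0,0,10],0],
    [[0,0,20],0],
    [[0,0,20],0],
    [[0,0,20],0],
    [[0,0,20],0],
    [[0,0,20],0],
    [[0,0,10],0],
    [[0,0,4],0],
    [[0,0,0],0]
  ]
}}

```text
time_s: 42.15
tcp_pos: [0.6506, -0.016, 0.0352]
eef_rot: [-180.0, -0.0, -100.4]
contact_force: [-0.1, 0.9, 0.5]
gripper_width: 0.0878
```

Call:
{"method": "step_arm", "body": {
  "commands": [
    [[0,0,0],0],
    [[0,0,0],0],
    [[0,0,0],0],
    [[0,0,0],0],
    [[0,0,0],0],
    [[0,0,0],0],
    [[0,0,0],0]
  ],
  "gripper": 1,
  "grip_force": 25
}}

```text
time_s: 43.02
tcp_pos: [0.6508, -0.0159, 0.0352]
eef_rot: [-180.0, 0.0, -100.4]
contact_force: [-0.0, 0.4, 1.4]
gripper_width: 0.0473
```

Call:
{"method": "step_arm", "body": {
  "commands": [
    [[0,0,-5],0],
    [[0,0,-15],0],
    [[0,0,-20],0],
    [[0,0,-25],0],
    [[0,0,-25],0],
    [[0,0,-20],0],
    [[0,0,-10],0],
    [[0,0,0],0]
  ]
}}

```text
time_s: 44.02
tcp_pos: [0.6507, -0.0159, 0.156]
eef_rot: [-179.9, 0.0, -100.5]
contact_force: [0.5, 0.5, -3.2]
gripper_width: 0.048
```

Call:
{"method": "step_arm", "body": {
  "commands": [
    [[8,6,0],0],
    [[18,12,0],0],
    [[27,19,0],0],
    [[28,20,0],0],
    [[28,20,0],0],
    [[28,20,0],0],
    [[28,20,0],0],
    [[28,20,0],0],
    [[25,18,0],0],
    [[17,11,0],0],
    [[10,7,0],0],
    [[0,0,0],-5],
    [[0,0,0],-8],
    [[0,0,0],-8],
    [[0,0,0],-7],
    [[0,0,0],-3],
    [[0,0,0],0]
  ]
}}

```text
time_s: 46.15
tcp_pos: [0.436, -0.2255, 0.1549]
eef_rot: [180.0, 0.0, -69.5]
contact_force: [0.4, -0.5, -1.7]
gripper_width: 0.048
```

Now lower it 120 mm, leaving the last 1–2 mm for small steps.

Call:
{"method": "step_arm", "body": {
  "commands": [
    [[0,0,10],0],
    [[0,0,20],0],
    [[0,0,25],0],
    [[0,0,25],0],
    [[0,0,20],0],
    [[0,0,11],0],
    [[0,0,5],0],
    [[0,0,2],0],
    [[0,0,0],0]
  ]
}}

```text
time_s: 47.28
tcp_pos: [0.4362, -0.2256, 0.0375]
eef_rot: [-180.0, -0.0, -69.5]
contact_force: [0.1, 0.5, -1.8]
gripper_width: 0.0481
```

Call:
{"method": "step_arm", "body": {
  "commands": [
    [[0,0,1.5],0],
    [[0,0,0.5],0],
    [[0,0,0],0]
  ]
}}

```text
time_s: 47.65
tcp_pos: [0.436, -0.2255, 0.0352]
eef_rot: [-180.0, -0.0, -69.5]
contact_force: [1.1, 0.3, -1.1]
gripper_width: 0.048
```

Call:
{"method": "step_arm", "body": {
  "commands": [
    [[0,0,0],0],
    [[0,0,0],0],
    [[0,0,0],0],
    [[0,0,0],0],
    [[0,0,0],0],
    [[0,0,0],0]
  ],
  "gripper": 0
}}

```text
time_s: 48.4
tcp_pos: [0.4359, -0.2255, 0.0351]
eef_rot: [180.0, -0.0, -69.5]
contact_force: [-0.1, -0.2, -0.1]
gripper_width: 0.0877
```

Call:
{"method": "step_arm", "body": {
  "commands": [
    [[0,0,-10],0],
    [[0,0,-25],0],
    [[0,0,-30],0],
    [[0,0,-30],0],
    [[0,0,-20],0],
    [[0,0,-10],0],
    [[0,0,0],0]
  ]
}}

```text
time_s: 49.28
tcp_pos: [0.4361, -0.2255, 0.1606]
eef_rot: [-179.9, -0.0, -69.5]
contact_force: [-0.4, 0.1, 0.8]
gripper_width: 0.0872
```

```bash
python3 look.py 7
```

```text
[ 0.43610088 -0.22551665  0.16064529]
top cork 1330 [324. 170.] (array([654.2, -16.5]), array([123.4,  70.7]), 66.8) r60 (array([654.4, -16.4]), np.float64(11.7)) r40 (array([653.6, -17.3]), np.float64(11.7))
top cork 524 [413. 188.] (array([ 607.8, -242.8]), array([75.5, 73.8]), 89.6) r60 (array([ 631.1, -228.8]), np.float64(17.6)) r40 (array([ 608. , -242.9]), np.float64(1.7))
top cork 228 [267. 241.] (array([476.3, 125.9]), array([20.3, 88.2]), 86.3) r60 (array([480.6, 176.7]), np.float64(9.2)) r40 (array([478.8, 154.9]), np.float64(10.5))
top cork 1150 [220. 255.] (array([442.2, 246.1]), array([117.4, 115. ]), 45.1) r60 (array([442.2, 246.4]), np.float64(0.8)) r40 (array([442. , 246.1]), np.float64(0.9))
top cork 312 [401. 270.] (array([ 407.9, -209.4]), array([60.8, 48.9]), 20.2) r60 (array([ 366.6, -166.6]), np.float64(14.5)) r40 (array([ 386.1, -179.7]), np.float64(14.2))
top obj [222. 183.] 0.082 top box [607.4 224.3] [66.3 67.8]
       body top (array([606.4, 223.8]), array([65.3, 66.6]), 18.9)
top obj [417. 185.] 0.087 top box [ 606.3 -243.1] [26.4 26.9]
top obj [215. 253.]
[... 921 characters left out ...]
) r40 (array([660.3, -15.3]), np.float64(11.6))
scene obj [444. 216.] 0.087 top box [446.3 244.8] [55.7 55.2]
       body top (array([460.3, 239. ]), array([54.5, 28.6]), 66.5)
scene obj [227. 227.] 0.089 top box [ 439.4 -224.9] [24.8 25.1]
       body top (array([ 438.8, -224.4]), array([49.3, 47.9]), 23.2)
scene obj [326. 229.] 0.089 top box [463.8 -14.9] [21.5 16.9]
       body top (array([464.9, -14.2]), array([34.8, 64.2]), 33.9)
scene obj [460. 269.] 0.079 top box [610.1 223.8] [68.  66.3]
       body top (array([610. , 223.8]), array([65.7, 68.1]), 87.1)
scene obj [211. 286.] 0.084 top box [ 611.9 -243.2] [31.2 27.8]
       body top (array([ 616.3, -246.5]), array([29.8, 23.3]), 65.3)
```

View pics/scene7.png

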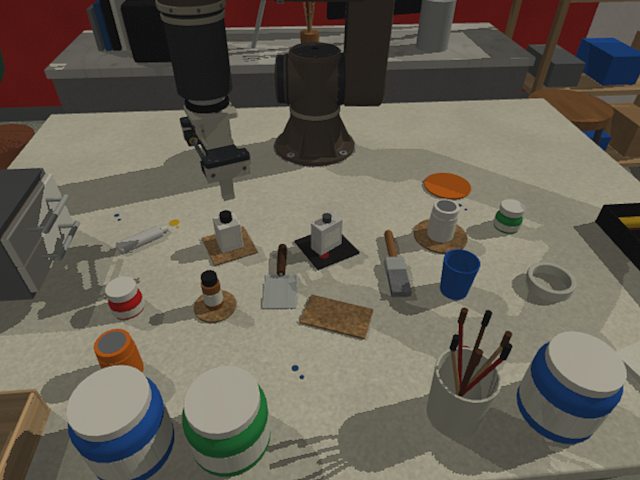

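Call:
{"method": "step_arm", "body": {
  "commands": [
    [[-10,-5,0],0],
    [[-22,-11,0],0],
    [[-28,-15,0],0],
    [[-30,-16,0],0],
    [[-30,-16,0],0],
    [[-30,-15,0],0],
    [[-22,-11,0],0],
    [[-12,-6,0],0],
    [[-5,-2,0],0],
    [[0,0,0],-7.5],
    [[0,0,0],-8],
    [[0,0,0],0]
  ]
}}

```text
time_s: 50.88
tcp_pos: [0.4601, -0.015, 0.1599]
eef_rot: [180.0, 0.0, -54.1]
contact_force: [0.7, 0.4, -0.9]
gripper_width: 0.0875
```

Call:
{"method": "step_arm", "body": {
  "commands": [
    [[0,0,10],0],
    [[0,0,20],0],
    [[0,0,20],0],
    [[0,0,20],0],
    [[0,0,20],0],
    [[0,0,20],0],
    [[0,0,11],0],
    [[0,0,5],0],
    [[0,0,0],0]
  ]
}}

```text
time_s: 52.0
tcp_pos: [0.4604, -0.0146, 0.034]
eef_rot: [180.0, 0.0, -54.0]
contact_force: [-0.6, -0.4, 0.8]
gripper_width: 0.0876
```

Call:
{"method": "step_arm", "body": {
  "commands": [
    [[0,0,0],0],
    [[0,0,0],0],
    [[0,0,0],0],
    [[0,0,0],0],
    [[0,0,0],0],
    [[0,0,0],0],
    [[0,0,0],0],
    [[0,0,0],0]
  ],
  "gripper": 1,
  "grip_force": 25
}}

```text
time_s: 53.0
tcp_pos: [0.4604, -0.0145, 0.0341]
eef_rot: [180.0, -0.0, -54.0]
contact_force: [0.1, -0.7, 1.8]
gripper_width: 0.0339
```

Call:
{"method": "step_arm", "body": {
  "commands": [
    [[0,0,-5],0],
    [[0,0,-15],0],
    [[0,0,-20],0],
    [[0,0,-25],0],
    [[0,0,-20],0],
    [[0,0,-15],0],
    [[0,0,0],0]
  ]
}}

```text
time_s: 53.88
tcp_pos: [0.4609, -0.0143, 0.1351]
eef_rot: [-179.9, -0.0, -54.0]
contact_force: [-0.0, -0.9, -2.4]
gripper_width: 0.0336
```

Call:
{"method": "step_arm", "body": {
  "commands": [
    [[5,-7,0],0],
    [[12,-16,0],0],
    [[17,-23,0],0],
    [[20,-26,0],0],
    [[20,-26,0],0],
    [[18,-25,0],0],
    [[14,-18,0],0],
    [[7,-10,0],0],
    [[4,-5,0],0],
    [[0,0,0],4],
    [[0,0,0],8],
    [[0,0,0],9],
    [[0,0,0],9],
    [[0,0,0],9],
    [[0,0,0],9],
    [[0,0,0],7],
    [[0,0,0],4],
    [[0,0,0],0]
  ]
}}

```text
time_s: 56.12
tcp_pos: [0.6548, -0.0173, 0.1341]
eef_rot: [180.0, 0.0, -112.9]
contact_force: [-0.6, 0.0, -2.4]
gripper_width: 0.0339
```

Call:
{"method": "step_arm", "body": {
  "commands": [
    [[0,0,10],0],
    [[0,0,20],0],
    [[0,0,25],0],
    [[0,0,20],0],
    [[0,0,12],0],
    [[0,0,6],0],
    [[0,0,3],0],
    [[0,0,0],0]
  ]
}}

```text
time_s: 57.12
tcp_pos: [0.6556, -0.0173, 0.0385]
eef_rot: [-180.0, 0.0, -112.9]
contact_force: [-1.0, -0.0, -2.6]
gripper_width: 0.0339
```

Call:
{"method": "step_arm", "body": {
  "commands": [
    [[0,0,2],0],
    [[0,0,1.5],0],
    [[0,0,0.5],0],
    [[0,0,0],0]
  ]
}}

```text
time_s: 57.62
tcp_pos: [0.6554, -0.0173, 0.0342]
eef_rot: [-180.0, 0.0, -113.0]
contact_force: [0.1, 0.6, -2.2]
gripper_width: 0.0338
```

Call:
{"method": "step_arm", "body": {
  "commands": [
    [[0,0,0],0],
    [[0,0,0],0],
    [[0,0,0],0],
    [[0,0,0],0],
    [[0,0,0],0],
    [[0,0,0],0]
  ],
  "gripper": 0
}}

```text
time_s: 58.38
tcp_pos: [0.6553, -0.0174, 0.0341]
eef_rot: [180.0, 0.0, -113.0]
contact_force: [0.1, -0.2, 0.7]
gripper_width: 0.0856
```

Call:
{"method": "step_arm", "body": {
  "commands": [
    [[0,0,-10],0],
    [[0,0,-25],0],
    [[0,0,-30],0],
    [[0,0,-30],0],
    [[0,0,-30],0],
    [[0,0,-20],0],
    [[0,0,-10],0],
    [[0,0,0],0]
  ]
}}

```text
time_s: 59.38
tcp_pos: [0.6556, -0.0172, 0.1898]
eef_rot: [-179.9, 0.0, -113.0]
contact_force: [0.1, 0.1, -1.6]
gripper_width: 0.0871
```

Call:
{"method": "step_arm", "body": {
  "commands": [
    [[15,3,-10],0],
    [[34,5,-10],0],
    [[34,5,-10],0],
    [[34,5,-10],0],
    [[34,5,0],0],
    [[34,5,0],0],
    [[34,5,0],0],
    [[34,5,0],0],
    [[34,5,0],0],
    [[34,5,0],0],
    [[34,5,0],0],
    [[34,5,0],0],
    [[34,5,0],0],
    [[34,5,0],0],
    [[34,5,0],0],
    [[34,5,0],0],
    [[34,5,0],0],
    [[34,5,0],0],
    [[20,3,0],0],
    [[0,0,0],0]
  ]
}}

```text
time_s: 61.88
tcp_pos: [0.3312, -0.547, 0.2284]
eef_rot: [179.9, 0.0, -113.1]
contact_force: [0.3, 0.0, -0.1]
gripper_width: 0.0878
```

```bash
python3 look.py 8
python3 - <<'E'
import cv2
a=cv2.imread('pics/top8.png')[140:290,180:450]; cv2.imwrite('pics/top8z.png',cv2.resize(a,(800,444),interpolation=cv2.INTER_CUBIC))
E
```

```text
[ 0.33115889 -0.54695692  0.22843385]
top cork 796 [323. 172.] (array([654.2, -16.5]), array([123.2,  70.6]), 66.7) r60 (array([673.3, -25.4]), np.float64(14.6)) r40 (array([659.6, -16.7]), np.float64(13.2))
top cork 540 [413. 188.] (array([ 607.8, -242.7]), array([75.5, 73.8]), 89.6) r60 (array([ 620.6, -221.1]), np.float64(16.8)) r40 (array([ 608.1, -243. ]), np.float64(0.8))
top cork 228 [267. 241.] (array([476.3, 126.1]), array([20.2, 88. ]), 86.6) r60 (array([480.7, 177.1]), np.float64(9.2)) r40 (array([478.8, 155.1]), np.float64(10.5))
top cork 1151 [220. 255.] (array([442.2, 246.1]), array([117.4, 115. ]), 45.1) r60 (array([442.1, 246.5]), np.float64(0.9)) r40 (array([442. , 246.1]), np.float64(0.9))
top cork 984 [407. 257.] (array([ 434.2, -225.4]), array([96.3, 97.7]), 20.1) r60 (array([ 434.1, -225.4]), np.float64(5.9)) r40 (array([ 433.8, -225. ]), np.float64(5.9))
top obj [324. 167.] 0.09 top box [654.5 -15.8] [29.3 24. ]
       body top (array([651.7, -18.1]), array([62.2, 35.2]), 67.2)
top obj [222. 183.] 0.083 top box [606.6 223.8] [66.9 67.5]
       body top (array([6
[... 1108 characters left out ...]
)) r40 (array([655. , -16.6]), np.float64(14.9))
scene obj [444. 217.] 0.087 top box [445.4 244.9] [56.1 54.6]
       body top (array([459.1, 239.1]), array([56. , 29.2]), 65.8)
scene obj [227. 228.] 0.09 top box [ 439.9 -224.8] [24.2 25.2]
       body top (array([ 439.3, -224.2]), array([50.2, 48. ]), 20.0)
scene obj [460. 269.] 0.079 top box [610.  224.1] [71.  67.1]
       body top (array([610.7, 223.6]), array([65.9, 70.4]), 68.5)
scene obj [211. 286.] 0.085 top box [ 611.6 -243.3] [31.4 28. ]
       body top (array([ 615.1, -241.2]), array([25.2, 29.2]), 48.9)
scene obj [336. 297.] 0.089 top box [656.2 -18.4] [21.3 17.9]
       body top (array([657.1, -18.1]), array([62.1, 37.1]), 67.7)
```

View pics/top8z.png

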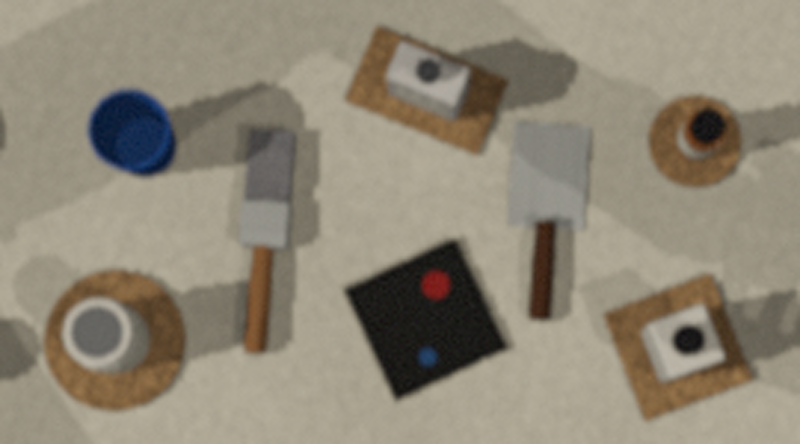

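View pics/scene8.png

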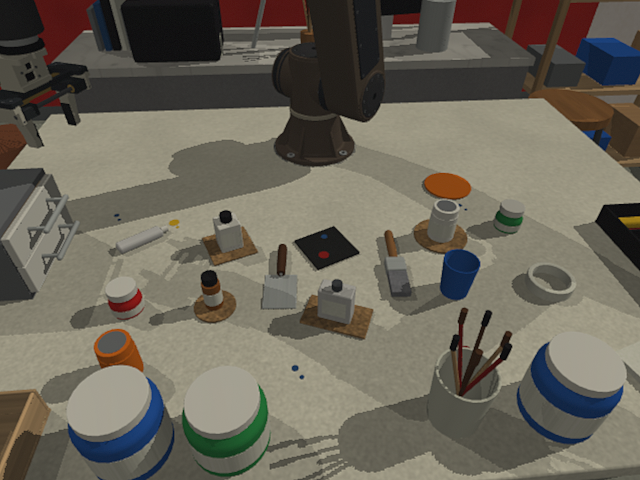

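```bash
python3 -c "
from plant import close_job
print(close_job())"
```

```text
the job is handed in; nothing more can be done
None
```

All four containers now stand upright on their own mats, and I handed the job in at about 62 s; the 136 s limit was not a problem. No verdict is reported.

I did it in six moves, using the slate tile as the stopover:
- **First swap:** small round bottle to the tile, jar to the big round mat, bottle to the small round mat.
- **Second swap:** tin to the tile, square bottle to the square mat, tin to the oblong mat.

**Last checks, averaging both cameras:**

| Container | Distance from mat centre | Turn against the mat |
|---|---|---|
| Jar | within about 2 mm | – |
| Small round bottle | within about 2 mm | – |
| Square bottle | within about 2 mm | within about 1° |
| Tin | within about 2 mm | within about 1° |

- **Cup and gripper:** the blue cup measured the same position throughout. The gripper was open and clear of everything.
- **Forces:** contact forces read after each move stayed below about 6 N.

**One disagreement:** the two cameras differed by about 5 mm in x at container-top height. I took the midpoint, which matched where the gripper actually closed on the small round bottle. The mat centres in x rest on that correction, so they are good to about 2 mm.

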